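# Put the swapped things on the wall shelf back in their own places

## Robot

A 6-joint arm with a two-finger parallel gripper is mounted at the origin on the work surface. World frame = base frame: x ahead of the robot, y to its left, z up, the work surface at z = 0. Lengths are in m, angles in degrees, forces in N, time in s.
With the tool pointing down it reaches from about 0.3 to 0.75 m from the base axis. Payload 8.5 kg.
Tool frame: the origin (TCP) lies on the mounting face of the last link; the fingertips stand 173 mm ahead of it and the grasp point (between the pads) lies 155 mm ahead of it (env.tips_ahead is the distance from the TCP to the fingertips, in m); x points along the fingers, z is the direction in which the jaws open and shut, and the axes are right-handed (so a half turn about x gives the same grasp; the last joint's range is limited). The gripper opens to 85 mm and grips with 20 to 120 N. Pads are 22 mm wide; open, the fingers measure 114 mm over their backs; the gripper's body (76 mm by 85 mm) begins 54 mm behind the grasp point. The pads swing forward as they close: fully open they stand 13 mm farther back than shut.
Start: joints at [-80.804, 21.807, 74.336, -0, 83.858, -12.336], TCP at [0.202, -0.512, 0.405] pointing down, gripper open.
Joint ranges: [-178.18, 178.18], [-50.72, 133.34], [12.68, 142.11], [-81.47, 261.47], [9.98, 163.14], [-165.26, 165.26]. Speed limits (degrees/s): [136.94, 136.94, 180, 180, 180, 180].

## Interface

Orientations are given as a 3x3 rotation matrix whose columns are the frame's x, y, z axes.
In Python, from rig import env, optics gives the robot as it stands.
- The arm moves only by the shell command python3 -m inch 'ROWS' [FORCE]. ROWS is JSON, a list of rows, each a list of 3 entries, a list of its own where there are three numbers: the closure, from -1 (fully open) to 1 (shut), then the shift along the tool's x, y, z in units of 30 mm (1.0 is 30 mm), then the turn about the tool's x in units of 5 degrees (1.0 is 5 degrees). In form: [[hand, [x, y, z], yaw], ...]. A call has exactly 8 rows; each row shifts and turns the commanded pose from where the row before left it, along the tool's axes as they then stand; what a row does not reach is not made up. A row lasts 1/12 s, in which the tool goes at most 41.7 mm and 7.16 degrees, less where a joint would pass 70% of its speed; a pose out of reach is approached as far as the arm can. A call is refused whole if a number of a shift passes 1 or a number of a turn 1, either way. A call with a gripper value outside its range is refused whole. The fingers move at their own pace and stop on an object; FORCE is the grip in N (left out, the last holds). Time passes only in rows, so rows that do not move let the fingers close, or fill a call up. It gives the time, the measured TCP pose, the force and the opening at its end, in the units of the state.
- env.observe(): the state, without advancing time (a new reading comes with each control period).
- optics.get_image(name): name is "scene" or "side" or "wrist"; returns the picture (420x560x3 uint8, red, green, blue); there is no depth.
- optics.camera_params(name): a dict with "fx", "fy", "cx", "cy" (pixels), "xyz" and "rotation" of the camera in the world. Camera axes: x right, y down, z forward; pixel columns grow to the right and rows downward; lengths in m; the calibration is good to about 2 mm. A picture is of the moment at which its call begins: read the wrist's pose just before it. camera_params takes no time and is no camera call; for the wrist camera it gives the pose at the moment of the call.
- env.close_job(): hands the job in, once; it reports no verdict.
The state is a dict: "time_s": time; "q": joint angles; "qvel": joint speeds; "joint_efforts": joint torques, N m; "position": TCP position; "tool_rot": TCP orientation; "ft_force": force on the tool from outside, world axes, zero at the start; "wrist_torque": the same for the moment, N m; "grip_width": finger opening in m.
Only numpy, scipy, OpenCV 4.12 (cv2) and the standard library are available. Lean on these libraries where they do the work, as an engineer would, in place of code of your own. Each camera call takes 0.05 s, during which the arm holds its last target.

## Task

The four small things on the shelf were put back in each other's places: set the pencil cup on the square cork coaster, the stapler lengthwise in the long wooden tray, the key fob in the coral key tray and the earbud case on the round charging pad, each standing flat in the middle of its place. Every place is taken at first, so park things on the bare stretch of shelf as you need. Set things down rather than dropping them, keep the cup upright so that its pencils stay in, and leave the tape dispenser where it stands.

Things in the scene. Friction and masses are not known exactly. Their poses are not given: they have to be found in the camera images.
- cup: White ceramic cup, round, 58 mm across low down and 62 mm at the rim, 80 mm tall, holding two short pencils that lean on the rim and stick out to 90 mm above the cup's underside (they are fixed in the cup). Mass about 0.22 kg. Best gripped across its outside about 50 mm up. Loose. Origin: centre of its underside; z up.
- stapler: Stainless steel stapler, 132 mm long (its x axis, hinge end at +x), 36 mm wide at the 7 mm high foot, 30 mm wide at the upper arm (from about 33 to 50 mm up), 53 mm tall; rigid, it stays as it is when gripped. Mass about 0.28 kg. Grip across its width (y) at mid-length. Loose. Origin: centre of its underside; z up.
- key_fob: Black car key fob with three round buttons, a flat block with round corners 70 mm long (x) by 38 mm wide (y) by 17 mm thick, with a 23 mm steel split ring at its +x end (the ring cannot be hit). Mass about 0.07 kg. Grip across its width (y). Loose. Origin: centre of its underside; z up. The origin is the middle of the block without the ring.
- earbud_case: White pillow-shaped earbud charging case with a lid seam, 62 mm long (x) by 47 mm wide (y) by 26 mm tall; it stays shut. Mass about 0.06 kg. Grip across its width (y). Loose. Origin: centre of its underside; z up.
- coaster: The cup's place: square cork coaster, 95 by 95 mm, 5 mm thick, flat top. It is stuck down to the shelf and does not move. Origin: centre of its underside, on the shelf; z up.
- pen_tray: The stapler's place: long narrow wooden tray, 184 mm (x) by 82 mm (y) outside, 176 by 74 mm inside, floor 5 mm above its underside, rim 10 mm above its underside (so 5 mm deep). It is stuck down to the shelf and does not move. Origin: centre of its underside, on the shelf; z up.
- key_tray: The key fob's place: coral hard-silicone tray with round corners, 168 mm (x) by 108 mm (y) outside, 158 by 98 mm inside, floor 5 mm above its underside, rim 10 mm above its underside (so 5 mm deep). It is stuck down to the shelf and does not move. Origin: centre of its underside, on the shelf; z up.
- charge_pad: The earbud case's place: round flat dark wireless charging pad, 100 mm across, 5 mm thick, with a 7 mm connector stub at its +x edge. It is stuck down to the shelf and does not move. Origin: centre of its underside, on the shelf; z up.
- tape_dispenser: Bystander: black desk tape dispenser with a roll, 150 mm long (x), 58 mm wide (y), 75 mm tall, 0.55 kg, standing loose on the shelf. Origin: centre of its underside; z up. To be left where it stands.
- shelf: Aluminium shelf, fixed, 220 mm deep (x), 1200 mm long (y), flat top 60 mm above its origin (middle, at desk height). The places and the tape dispenser stand on it within 10 mm of x = 0, y = -325, -195, -65, 195 and 325 mm in its frame, in any order; y = 65 mm is the free spot, bare, 130 mm wide. Router (antennas to 150 mm) beyond y = 420, potted plant 110 mm tall beyond y = -425.
Things that resemble listed ones, but are neither listed nor needed, are in the scene too. Leave any purple look-alike of the stapler alone.

How it is judged:
By the outcome, as a careful person would: the job done as asked, in the order asked, and still so for the second after the job is handed in, with the robot touching nothing.
It also fails if it takes over 120 s, if anything falls off the work surface, if the arm or the gripper's body presses on something with over 40 N, if the wrist force passes 120 N, or if a joint passes its speed limit or range.

## Working session

There is one attempt and no reset: what is moved stays moved. The work goes in short steps, Python scripts to look and compute and a shell command to move; the robot and the scene stay as the last step left them, time stands still between calls to the robot, and variables do not carry over. Pictures are saved under pics/ and viewed, and the job is handed in when it is done.

```bash
ls; mkdir -p pics; python3 - <<'E'
from rig import env, optics
import cv2
s=env.observe(); print({k:s[k] for k in ("time_s","position","tool_rot","grip_width")}, env.tips_ahead)
for n in ("scene","side","wrist"):
    p=optics.camera_params(n); print(n,p)
    cv2.imwrite(f"pics/{n}0.png",optics.get_image(n)[:,:,::-1])
E
```

```text
pics
{'time_s': 0.0, 'position': array([ 0.2018627 , -0.51158337,  0.40409372]), 'tool_rot': array([[-2.46288675e-04,  9.30210417e-01,  3.67026592e-01],
       [ 1.43194406e-03,  3.67026555e-01, -9.30209362e-01],
       [-9.99998944e-01,  2.96461519e-04, -1.42240377e-03]]), 'grip_width': 0.08556800041920591} 0.1734
scene {'fx': 418.80528964798276, 'fy': 418.80528964798276, 'cx': 278.0726082796407, 'cy': 209.14807077410055, 'xyz': array([ 1.37883988, -0.04263489,  0.87457657]), 'rotation': array([[ 0.27955356,  0.63052826, -0.72407452],
       [ 0.96004024, -0.19388643,  0.20181872],
       [-0.01313582, -0.75155982, -0.65953414]])}
side {'fx': 384.04082463882645, 'fy': 384.04082463882645, 'cx': 285.88284518689073, 'cy': 207.4015034696646, 'xyz': array([0.15503337, 0.91421993, 0.8877672 ]), 'rotation': array([[-0.88263644, -0.34357936,  0.32078986],
       [-0.46955547,  0.61296597, -0.63544502],
       [ 0.02169252, -0.71149557, -0.70235567]])}
wrist {'fx': 332.1333297517502, 'fy': 332.1333297517502, 'cx': 277.66086276009406, 'cy': 211.8582083886313, 'xyz': array([ 0.27826993, -0.48044744,  0.37318593]), 'rotation': array([[ 3.67206028e-01, -8.81159107e-01, -2.97856275e-01],
       [-9.30139620e-01, -3.47819198e-01, -1.17737394e-01],
       [ 1.45246141e-04,  3.20281803e-01, -9.47322303e-01]])}
```

View pics/scene0.png

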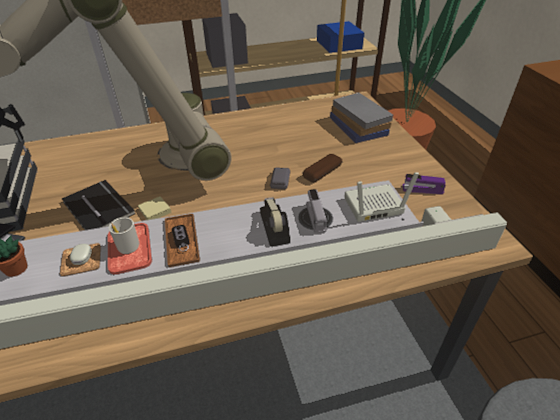

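View pics/side0.png

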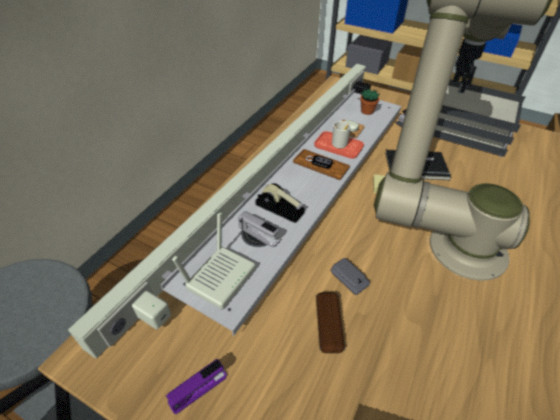

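View pics/wrist0.png

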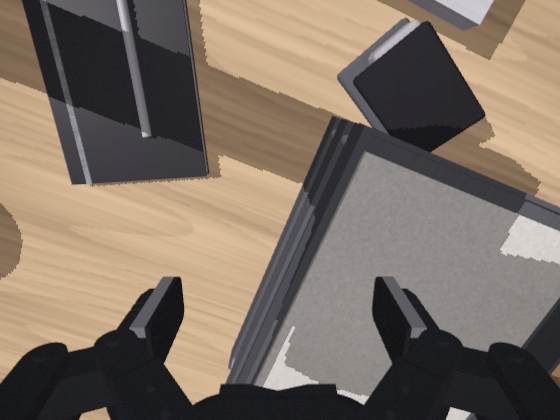

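```bash
cat > h.py <<'E'
import numpy as np, cv2
from rig import env, optics
def ray(p,uv):
    d=np.array([(uv[0]-p['cx'])/p['fx'],(uv[1]-p['cy'])/p['fy'],1.0]); return p['rotation']@d
def onz(p,uv,z):
    d=ray(p,uv); t=(z-p['xyz'][2])/d[2]; return p['xyz']+t*d
def proj(p,X):
    c=p['rotation'].T@(np.asarray(X,float)-p['xyz']); return np.array([p['cx']+p['fx']*c[0]/c[2],p['cy']+p['fy']*c[1]/c[2]])
def crop(src,dst,x0,y0,x1,y1,k):
    im=cv2.imread(src)[y0:y1,x0:x1]; cv2.imwrite(dst,cv2.resize(im,None,fx=k,fy=k,interpolation=cv2.INTER_CUBIC))
E
python3 - <<'E'
from h import *
crop('pics/scene0.png','pics/sc_a.png',0,170,260,320,3)
crop('pics/scene0.png','pics/sc_b.png',200,150,460,300,3)
crop('pics/side0.png','pics/si_a.png',150,70,420,290,2.8)
E
```

```text
(no output)
```

View pics/sc_a.png

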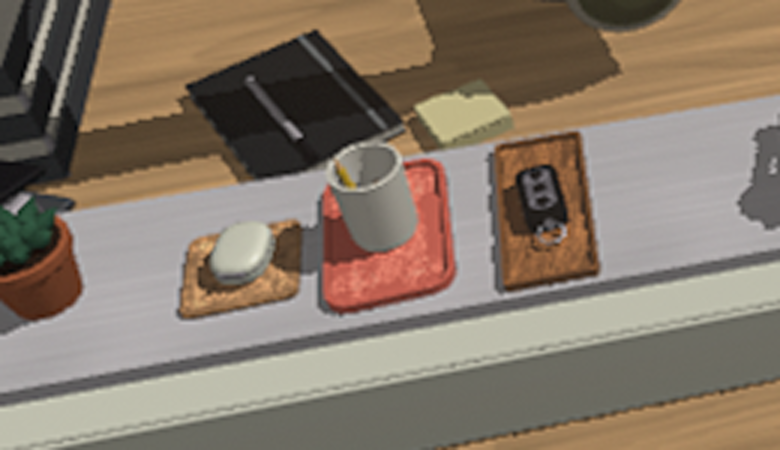

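View pics/sc_b.png

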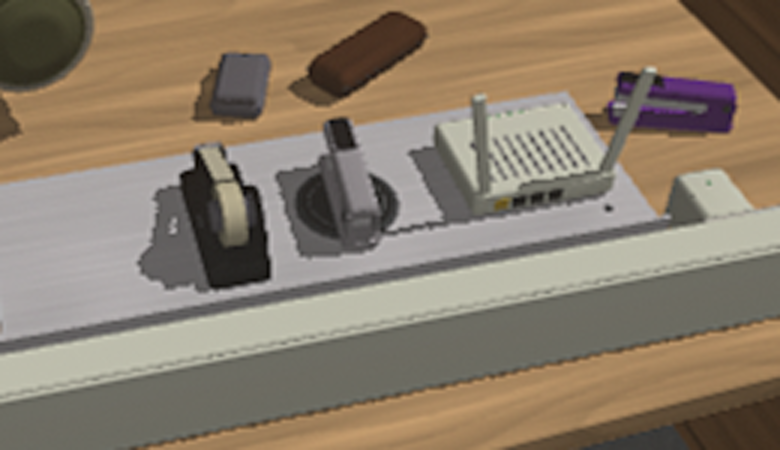

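View pics/si_a.png

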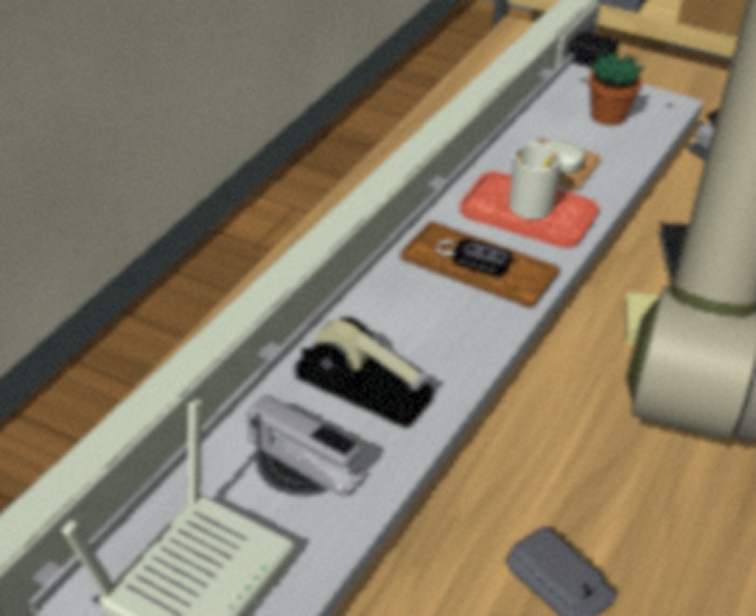

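```bash
python3 - <<'E'
from h import *
p=optics.camera_params('scene')
A=lambda u,v:(u/3,170+v/3); B=lambda u,v:(200+u/3,150+v/3)
for n,pts,z in [('coaster',[A(192,240),A(298,220),A(300,295),A(181,317)],.065),
 ('keytray',[A(325,190),A(447,163),A(455,280),A(327,308)],.07),
 ('pentray',[A(496,145),A(580,133),A(598,272),A(507,290)],.07),
 ('tape',[B(182,190),B(209,287),B(270,275)],.06),
 ('pad',[B(297,205),B(399,205),B(347,163),B(347,243)],.065),
 ('stapler top',[B(340,118),B(362,215)],.11),
 ('cup rim',[A(367,167)],.14),('case',[A(242,245)],.085),('fob',[A(543,195)],.082)]:
    P=np.array([onz(p,q,z) for q in pts]); print(n,P[:,:2].round(3).tolist(),P.mean(0).round(3), np.hypot(*P.mean(0)[:2]).round(3))
E
```

```text
coaster [[0.481, -0.386], [0.483, -0.296], [0.576, -0.292], [0.572, -0.387]] [ 0.528 -0.34   0.065] 0.628
keytray [[0.455, -0.272], [0.451, -0.162], [0.602, -0.163], [0.602, -0.268]] [ 0.528 -0.216  0.07 ] 0.57
pentray [[0.439, -0.115], [0.445, -0.036], [0.628, -0.045], [0.626, -0.122]] [ 0.535 -0.08   0.07 ] 0.541
tape [[0.487, 0.153], [0.621, 0.144], [0.622, 0.2]] [0.577 0.166 0.06 ] 0.6
pad [[0.546, 0.251], [0.574, 0.344], [0.502, 0.318], [0.608, 0.279]] [0.558 0.298 0.065] 0.632
stapler top [[0.485, 0.314], [0.622, 0.286]] [0.554 0.3   0.11 ] 0.63
cup rim [[0.517, -0.217]] [ 0.517 -0.217  0.14 ] 0.561
case [[0.522, -0.335]] [ 0.522 -0.335  0.085] 0.62
fob [[0.533, -0.079]] [ 0.533 -0.079  0.082] 0.539
```

```bash
python3 -m inch '[[-1,[0,0.85,-0.4],0.54],[-1,[0,0.82,-0.45],0.54],[-1,[0,0.8,-0.5],0.54],[-1,[0,0.78,-0.52],0.54],[-1,[0,0.76,-0.55],0.54],[-1,[0,0.74,-0.6],0.54],[-1,[0,0.72,-0.63],0.54],[-1,[0,0.7,-0.66],0.52]]' 40
```

```text
time_s: 0.82
position: [0.3575, -0.3445, 0.4046]
tool_rot: [[-0.0, 1.0, -0.002], [0.0, -0.002, -1.0], [-1.0, -0.0, -0.0]]
ft_force: [-0.3, -0.4, 0.5]
grip_width: 0.0855
```

```bash
python3 -m inch '[[-1,[0,0.7,-0.6],0],[-1,[0,0.7,-0.6],0],[-1,[0,0.7,-0.6],0],[-1,[0,0.7,-0.6],0],[-1,[0,0.7,-0.6],0],[-1,[0,0.7,-0.6],0],[-1,[0,0.4,-0.5],0],[-1,[0,0,0],0]]'
cat >> h.py <<'E'
def shot(name,cam='wrist'):
    p=optics.camera_params(cam); im=optics.get_image(cam)[:,:,::-1]
    cv2.imwrite(f'pics/{name}.png',im); np.save(f'pics/{name}.npy',p,allow_pickle=True); return p,im
def load(name): return np.load(f'pics/{name}.npy',allow_pickle=True).item()
def rect(p,name,z,x0,x1,y0,y1,out,mm=1.0):
    # metric top view at plane z: column = -y (left is +y), row = -x (up is +x)
    im=cv2.imread(f'pics/{name}.png'); k=1/mm*1000
    c=np.array([[x1,y1],[x1,y0],[x0,y0],[x0,y1]])
    src=np.float32([proj(p,[*q,z]) for q in c]); W,H=int((y1-y0)*k),int((x1-x0)*k)
    dst=np.float32([[0,0],[W,0],[W,H],[0,H]])
    o=cv2.warpPerspective(im,cv2.getPerspectiveTransform(src,dst),(W,H)); cv2.imwrite(f'pics/{out}.png',o); return o
E
python3 - <<'E'
from h import *
p,im=shot('w1'); print(p['xyz'],env.observe()['position'])
E
```

```text
time_s: 1.48
position: [0.4963, -0.2203, 0.4043]
tool_rot: [[-0.0, 1.0, 0.004], [0.001, 0.004, -1.0], [-1.0, -0.0, -0.001]]
ft_force: [-0.1, -0.7, -0.2]
grip_width: 0.0854
[ 0.57845996 -0.21909641  0.37330782] [ 0.49538514 -0.22147717  0.40435062]
```

View pics/w1.png

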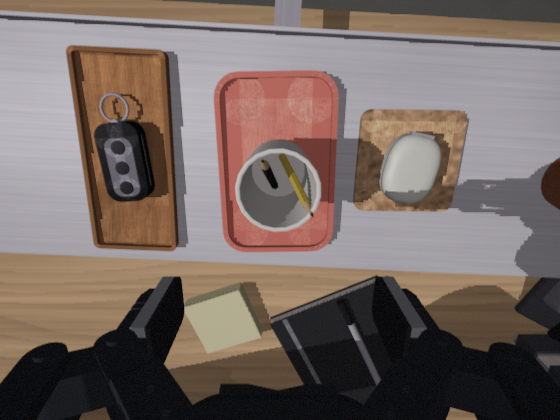

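```bash
cat >> h.py <<'E'
def fit(p,mask,z,roi=None):
    m=mask.astype(np.uint8)*255
    if roi is not None:
        r=np.zeros_like(m); r[roi[1]:roi[3],roi[0]:roi[2]]=255; m&=r
    cs,_=cv2.findContours(m,cv2.RETR_EXTERNAL,cv2.CHAIN_APPROX_NONE); c=max(cs,key=cv2.contourArea)[:,0,:].astype(float)
    P=np.float32([onz(p,q,z)[:2] for q in c])*1000
    (cx,cy),(w,h),a=cv2.minAreaRect(P)
    return (round(cx,1),round(cy,1)),(round(w,1),round(h,1)),round(a,1),m
E
python3 - <<'E'
from h import *
p=load('w1'); im=cv2.imread('pics/w1.png'); hsv=cv2.cvtColor(im,cv2.COLOR_BGR2HSV); H,S,V=cv2.split(hsv)
vis=im.copy()
for n,(x,y) in dict(coral=(240,130),wood=(150,230),wood2=(85,150),cork=(450,130),cork2=(390,205),case=(410,165),fob=(140,170),shelf=(200,100),cup=(300,225)).items(): print(n,hsv[y,x])
for n,m,z,roi in [('key',((H<8)|(H>172))&(S>90),.07,(200,60,350,260)),
  ('pen',(S>70)&(H>5)&(H<25)|(V<60),.07,(60,35,190,255)),
  ('coaster',(S>60)&(H>5)&(H<25),.065,(345,100,475,220)),
  ('case',(S<40)&(V>110),.078,(370,125,450,212)),
  ('fob',(V<75),.082,(92,110,158,208))]:
    c,s,a,mm=fit(p,m,z,roi); print(n,c,s,a)
    cs,_=cv2.findContours(mm,cv2.RETR_EXTERNAL,cv2.CHAIN_APPROX_NONE); cv2.drawContours(vis,[max(cs,key=cv2.contourArea)],-1,(0,255,0),1)
cv2.imwrite('pics/w1v.png',vis)
# shelf edges
for v in [((20,28),(540,44)),]:
    pass
E
```

```text
coral [  3 123 178]
wood [ 13 135 144]
wood2 [ 11 130  57]
cork [ 15  95 166]
cork2 [ 14 105 134]
case [ 25   9 177]
fob [130  31  25]
shelf [135   8 187]
cup [  5  46 178]
key (518.0, -218.6) (166.8, 107.4) 0.9
pen (527.3, -82.0) (84.1, 182.8) 87.6
coaster (523.4, -340.7) (95.8, 94.3) 89.4
case (525.4, -337.6) (53.9, 52.1) 0.2
fob (529.8, -89.1) (79.7, 54.6) 0.2
```

View pics/w1v.png

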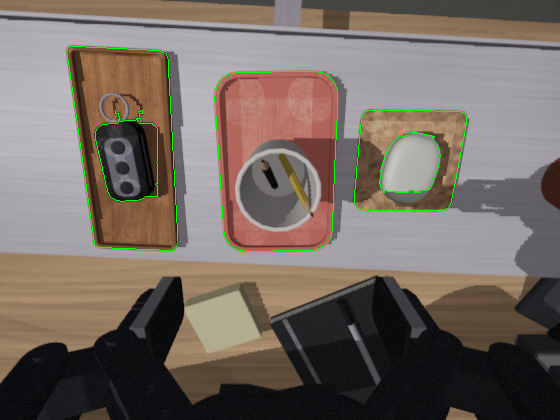

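```bash
python3 - <<'E'
from h import *
p=load('w1')
a=rect(p,'w1',.078,.475,.575,-.39,-.29,'c1',.25)
b=rect(p,'w1',.082,.475,.575,-.135,-.035,'f1',.25)
cv2.imwrite('pics/cf.png',np.hstack([a,b]))
E
```

```text
(no output)
```

View pics/cf.png

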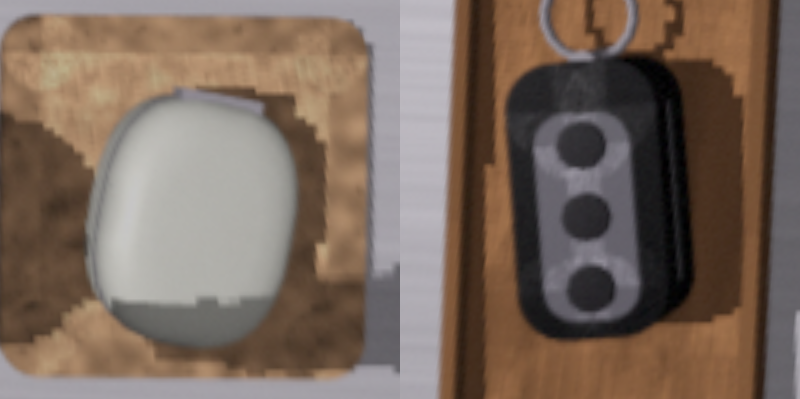

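```bash
python3 -m inch '[[-1,[0,0,0],1],[-1,[0,0,0],1],[-1,[0.5,0.3,0.75],0],[-1,[0.5,0.3,0.75],0],[-1,[0.5,0.3,0.75],0],[-1,[0.5,0.3,0.75],0],[-1,[0.5,0.25,0.72],0],[-1,[0,0,0],0]]'
cat > go.py <<'E'
import sys
from h import *
# go x y z [theta] : yaw first then shift; theta = object yaw (deg), tool y axis at that world angle
a=[float(v) for v in sys.argv[1:]]
s=env.observe(); R=s['tool_rot']; P=s['position']
th=np.degrees(np.arctan2(R[1,1],R[0,1])); out='pos %s yaw %.1f'%(P.round(4),th)
t=a[3] if len(a)>3 else th
out+=' | turn units %.2f'%((th-t)/5)
c,sn=np.cos(np.radians(t)),np.sin(np.radians(t)); d=np.array(a[:3])-P
print(out,'| shift x %.2f y %.2f z %.2f'%(-d[2]/.03,(d[0]*c+d[1]*sn)/.03,(d[0]*sn-d[1]*c)/.03),'| grip',round(s['grip_width'],4),'t',s['time_s'],'F',np.round(s['ft_force'],1))
E
python3 go.py .5203 -.338 .241 -9.7
```

```text
time_s: 2.2
position: [0.5171, -0.3443, 0.3259]
tool_rot: [[-0.004, 0.984, -0.177], [0.003, -0.177, -0.984], [-1.0, -0.004, -0.002]]
ft_force: [-0.1, 0.5, -1.0]
grip_width: 0.0853
pos [ 0.5171 -0.3443  0.3259] yaw -10.2 | turn units -0.10 | shift x 2.83 y 0.07 z -0.22 | grip 0.0853 t 2.2 F [-0.1  0.5 -1. ]
```

```bash
python3 - <<'E'
from h import *
p,im=shot('w2')
rect(p,'w2',.078,.46,.58,-.40,-.27,'c2',.25)
print(env.observe()['position'])
E
python3 go.py .5203 -.338 .241 -9.7
```

```text
[ 0.51721152 -0.34248163  0.32757489]
pos [ 0.5172 -0.3425  0.3276] yaw -10.1 | turn units -0.09 | shift x 2.89 y 0.08 z -0.16 | grip 0.0852 t 2.25 F [-0.9 -0.3 -0. ]
```

View pics/w2.png

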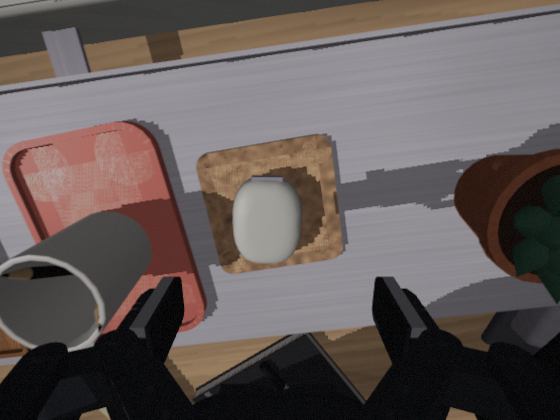

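View pics/c2.png

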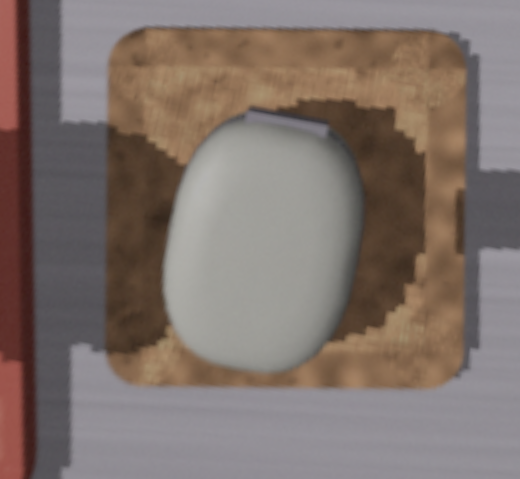

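```bash
python3 -m inch '[[-1,[0.5,0.08,-0.18],0],[-1,[0.6,0,0],0],[-1,[0.6,0,0],0],[-1,[0.5,0,0],0],[-1,[0.4,0,0],0],[-1,[0.27,0,0],0],[-1,[0,0,0],0],[0.2,[0,0,0],0]]' 30
python3 go.py .5197 -.337 .241
```

```text
time_s: 2.92
position: [0.5214, -0.3351, 0.2443]
tool_rot: [[0.0, 0.985, -0.173], [-0.0, -0.173, -0.985], [-1.0, 0.0, 0.0]]
ft_force: [0.9, -0.3, 0.9]
grip_width: 0.0754
pos [ 0.5214 -0.3351  0.2443] yaw -10.0 | turn units 0.00 | shift x 0.11 y -0.04 z 0.07 | grip 0.0754 t 2.9167 F [ 0.9 -0.3  0.9]
```

```bash
python3 -m inch '[[0.2,[0.1,-0.03,0.05],0],[1,[0,0,0],0],[1,[0,0,0],0],[1,[0,0,0],0],[1,[0,0,0],0],[1,[0,0,0],0],[1,[0,0,0],0],[1,[0,0,0],0]]' 30
python3 go.py .5197 -.337 .241
```

```text
time_s: 3.58
position: [0.5204, -0.3366, 0.2413]
tool_rot: [[0.001, 0.985, -0.173], [-0.001, -0.173, -0.985], [-1.0, 0.001, 0.001]]
ft_force: [-1.5, -0.2, 6.0]
grip_width: 0.0463
pos [ 0.5204 -0.3366  0.2413] yaw -10.0 | turn units 0.00 | shift x 0.01 y -0.02 z 0.02 | grip 0.0463 t 3.5833 F [-1.5 -0.2  6. ]
```

```bash
python3 -m inch '[[1,[-0.2,0,0],0],[1,[-0.5,0,0],0],[1,[-0.8,0,0],0],[1,[-0.9,0,0],0],[1,[-0.9,0,0],0],[1,[-0.9,0,0],0],[1,[-0.3,0,0],0],[1,[0,0,0],0]]' 30
python3 go.py .534 .048 .37
```

```text
time_s: 4.25
position: [0.5204, -0.3364, 0.3779]
tool_rot: [[0.003, 0.985, -0.173], [-0.003, -0.173, -0.985], [-1.0, 0.004, 0.002]]
ft_force: [-0.0, -0.3, -1.3]
grip_width: 0.0463
pos [ 0.5204 -0.3364  0.3779] yaw -10.0 | turn units 0.00 | shift x 0.26 y -1.77 z -12.70 | grip 0.0463 t 4.25 F [-0.  -0.3 -1.3]
```

```bash
python3 -m inch '[[1,[0,-0.1,-0.5],0],[1,[0,-0.1,-0.9],0],[1,[0,-0.13,-0.95],0],[1,[0,-0.13,-0.95],0],[1,[0,-0.13,-0.95],0],[1,[0,-0.13,-0.95],0],[1,[0,-0.13,-0.95],0],[1,[0,-0.13,-0.95],0]]'
python3 -m inch '[[1,[0,-0.13,-0.95],0],[1,[0,-0.13,-0.95],0],[1,[0,-0.13,-0.95],0],[1,[0,-0.13,-0.95],0],[1,[0,-0.13,-0.9],0],[1,[0,-0.13,-0.7],0],[1,[0,0,-0.3],0],[1,[0,0,0],0]]'
python3 - <<'E'
from h import *
p,im=shot('w3')
rect(p,'w3',.06,.42,.66,-.15,.2,'c3',.5)
E
python3 go.py .534 .048 .24
```

```text
time_s: 4.92
position: [0.528, -0.1202, 0.3736]
tool_rot: [[-0.003, 0.985, -0.173], [0.002, -0.173, -0.985], [-1.0, -0.003, -0.001]]
ft_force: [0.1, 0.1, -1.5]
grip_width: 0.0464
time_s: 5.58
position: [0.5347, 0.0522, 0.3742]
tool_rot: [[-0.002, 0.985, -0.171], [0.0, -0.171, -0.985], [-1.0, -0.003, -0.0]]
ft_force: [0.7, 0.1, -1.0]
grip_width: 0.0465
pos [0.5349 0.051  0.3745] yaw -9.9 | turn units 0.00 | shift x 4.48 y -0.01 z 0.10 | grip 0.0462 t 5.6333 F [-0.1  0.2 -0.3]
```

View pics/w3.png

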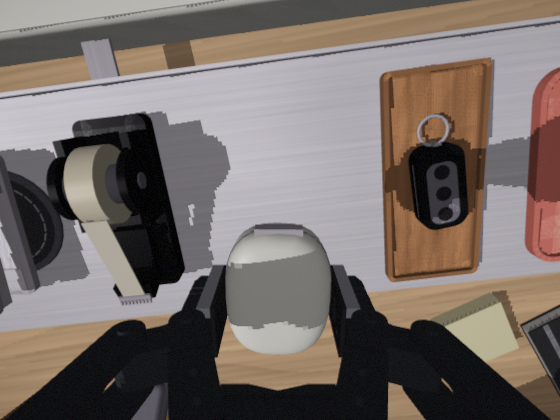

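View pics/c3.png

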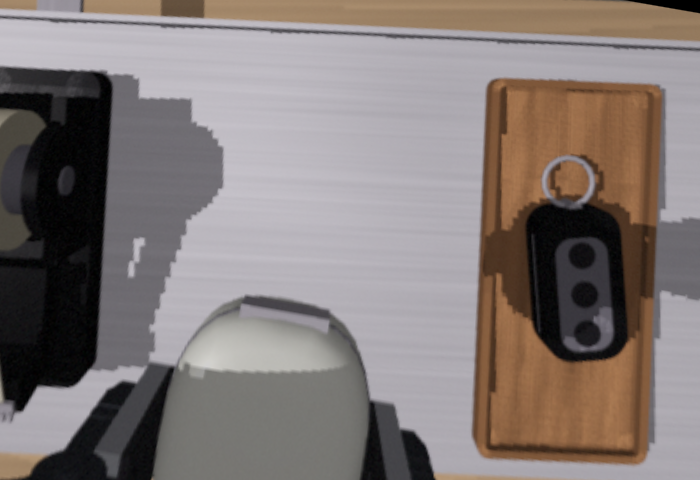

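```bash
python3 -m inch '[[1,[0.5,0,0],0],[1,[0.8,0,0],0],[1,[0.9,0,0],0],[1,[0.9,0,0],0],[1,[0.7,0,0],0],[1,[0.4,0,0],0],[1,[0.2,0,0],0],[1,[0.1,0,0],0]]'
python3 go.py .534 .048 .2363
python3 -m inch '[[1,[0.02,0,0],0],[1,[0.02,0,0],0],[1,[0,0,0],0],[1,[0,0,0],0],[1,[0,0,0],0],[1,[0,0,0],0],[1,[0,0,0],0],[1,[0,0,0],0]]'
python3 go.py .534 .048 .2363
```

```text
time_s: 6.3
position: [0.5349, 0.0497, 0.2396]
tool_rot: [[-0.002, 0.985, -0.174], [0.0, -0.174, -0.985], [-1.0, -0.002, 0.0]]
ft_force: [-0.6, 0.3, -1.0]
grip_width: 0.0462
pos [0.5349 0.0497 0.2396] yaw -10.0 | turn units 0.00 | shift x 0.11 y -0.02 z 0.06 | grip 0.0462 t 6.3 F [-0.6  0.3 -1. ]
time_s: 6.97
position: [0.5348, 0.0509, 0.2395]
tool_rot: [[0.0, 0.985, -0.173], [-0.0, -0.173, -0.985], [-1.0, 0.0, 0.0]]
ft_force: [0.2, -0.2, -1.1]
grip_width: 0.0465
pos [0.5348 0.0509 0.2395] yaw -10.0 | turn units 0.00 | shift x 0.11 y -0.01 z 0.10 | grip 0.0465 t 6.9667 F [ 0.2 -0.2 -1.1]
```

```bash
python3 -m inch '[[1,[0.03,0,0],0],[1,[0.03,0,0],0],[1,[0.02,0,0],0],[1,[0,0,0],0],[1,[0,0,0],0],[1,[0,0,0],0],[1,[0,0,0],0],[1,[0,0,0],0]]'
python3 go.py .534 .048 .2363
```

```text
time_s: 7.63
position: [0.5348, 0.0508, 0.2371]
tool_rot: [[0.0, 0.985, -0.173], [0.0, -0.173, -0.985], [-1.0, 0.0, -0.0]]
ft_force: [-0.2, -0.2, -0.7]
grip_width: 0.0467
pos [0.5348 0.0508 0.2371] yaw -10.0 | turn units 0.00 | shift x 0.03 y -0.01 z 0.10 | grip 0.0467 t 7.6333 F [-0.2 -0.2 -0.7]
```

```bash
python3 -m inch '[[1,[0.04,0,0],0],[1,[0,0,0],0],[1,[0,0,0],0],[1,[0,0,0],0],[1,[0,0,0],0],[1,[0,0,0],0],[1,[0,0,0],0],[1,[0,0,0],0]]'
python3 go.py .534 .048 .2363
```

```text
time_s: 8.3
position: [0.5349, 0.0508, 0.2363]
tool_rot: [[0.001, 0.985, -0.173], [-0.0, -0.173, -0.985], [-1.0, 0.001, 0.0]]
ft_force: [-1.1, 0.0, 5.1]
grip_width: 0.046
pos [0.5349 0.0508 0.2363] yaw -10.0 | turn units 0.00 | shift x -0.00 y -0.01 z 0.10 | grip 0.046 t 8.3 F [-1.1  0.   5.1]
```

```bash
python3 -m inch '[[-0.6,[0,0,0],0],[-0.6,[0,0,0],0],[-0.6,[0,0,0],0],[-0.6,[-0.3,0,0],0],[-0.6,[-0.8,0,0],0],[-0.6,[-0.95,0,0],0],[-1,[-0.95,0,0],0],[-1,[-0.95,0,0],0]]'
python3 - <<'E'
from h import *
p=load('w1'); im=cv2.imread('pics/w1.png')
o=rect(p,'w1',.145,.45,.57,-.28,-.16,'cup1',.25)
p=load('w2'); o2=rect(p,'w2',.145,.45,.57,-.28,-.16,'cup2',.25)
cv2.imwrite('pics/cups.png',cv2.resize(np.hstack([o,o2]),(800,400)))
E
python3 go.py .517 -.217 .37 0
```

```text
time_s: 8.97
position: [0.5345, 0.0509, 0.3563]
tool_rot: [[0.0, 0.985, -0.173], [-0.0, -0.173, -0.985], [-1.0, 0.0, -0.0]]
ft_force: [1.0, 0.1, 0.4]
grip_width: 0.0856
pos [0.5345 0.0509 0.3563] yaw -10.0 | turn units -1.99 | shift x -0.46 y -0.58 z 8.93 | grip 0.0856 t 8.9667 F [1.  0.1 0.4]
```

View pics/cups.png

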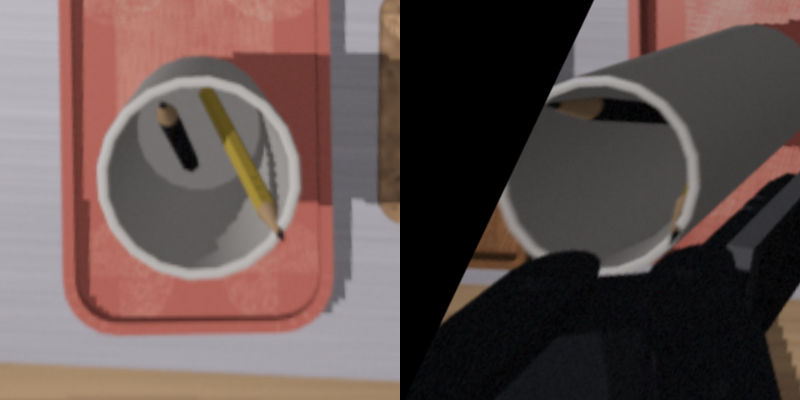

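```bash
python3 -m inch '[[-1,[-0.3,0,0],-1],[-1,[-0.3,0,0],-1],[-1,[0,-0.06,0.7],0],[-1,[0,-0.06,0.9],0],[-1,[0,-0.06,0.95],0],[-1,[0,-0.06,0.95],0],[-1,[0,-0.06,0.95],0],[-1,[0,-0.06,0.95],0]]'
python3 -m inch '[[-1,[0,-0.06,0.95],0],[-1,[0,-0.06,0.95],0],[-1,[0,-0.06,0.9],0],[-1,[0,-0.06,0.7],0],[-1,[0,0,0],0],[-1,[0,0,0],0],[-1,[0,0,0],0],[-1,[0,0,0],0]]'
python3 - <<'E'
from h import *
p,im=shot('w4')
rect(p,'w4',.145,.45,.57,-.28,-.16,'c4',.25)
E
python3 go.py .517 -.220 .27 0
```

```text
time_s: 9.63
position: [0.5237, -0.1124, 0.373]
tool_rot: [[0.0, 1.0, 0.001], [-0.0, 0.001, -1.0], [-1.0, 0.0, 0.0]]
ft_force: [-0.0, -1.2, -0.9]
grip_width: 0.0854
time_s: 10.3
position: [0.517, -0.2152, 0.3726]
tool_rot: [[0.0, 1.0, 0.002], [0.0, 0.002, -1.0], [-1.0, 0.0, -0.0]]
ft_force: [0.3, -1.2, -0.2]
grip_width: 0.0855
pos [ 0.5171 -0.2152  0.3726] yaw 0.1 | turn units 0.02 | shift x 3.42 y -0.00 z 0.16 | grip 0.0856 t 10.35 F [-0.6 -1.   0.2]
```

View pics/w4.png

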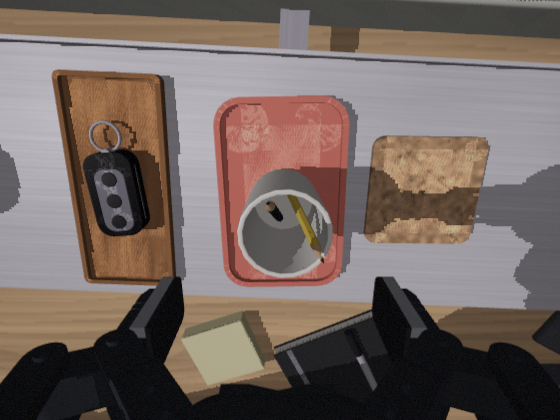

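```bash
python3 - <<'E'
from h import *
p=load('w4'); im=cv2.imread('pics/w4.png'); H,S,V=cv2.split(cv2.cvtColor(im,cv2.COLOR_BGR2HSV))
print('coaster',fit(p,(S>60)&(H>5)&(H<25),.065,(358,125,495,252))[:3])
print('key',fit(p,((H<8)|(H>172))&(S>90),.07,(205,85,360,295))[:3])
print('pen',fit(p,(S>70)&(H>5)&(H<25)|(V<60),.07,(45,60,185,290))[:3])
o=cv2.imread('pics/c4.png'); g=cv2.medianBlur(cv2.cvtColor(o,cv2.COLOR_BGR2GRAY),5)
c=cv2.HoughCircles(g,cv2.HOUGH_GRADIENT,1,100,param1=100,param2=20,minRadius=112,maxRadius=130)
print(c); 
for u,v,r in c[0]: print(.57-v*.00025,-.16-u*.00025,r*.25)
E
```

```text
coaster ((523.7, -340.1), (96.1, 94.7), 89.3)
key ((518.3, -218.1), (166.9, 107.6), 0.9)
pen ((525.6, -83.7), (88.9, 187.0), 87.9)
[[[237.5 211.5 122.5]]]
0.517125 -0.219375 30.625
```

```bash
python3 -m inch '[[-1,[0.3,0,0.14],0],[-1,[0.5,0,0],0],[-1,[0.6,0,0],0],[-1,[0.6,0,0],0],[-1,[0.6,0,0],0],[-1,[0.5,0,0],0],[-1,[0.3,0,0],0],[-1,[0,0,0],0]]'
python3 go.py .5171 -.2195 .27 0
```

```text
time_s: 11.02
position: [0.5168, -0.22, 0.2683]
tool_rot: [[-0.003, 1.0, 0.001], [0.002, 0.001, -1.0], [-1.0, -0.003, -0.002]]
ft_force: [-0.8, 0.5, -0.6]
grip_width: 0.0856
pos [ 0.5168 -0.22    0.2683] yaw 0.1 | turn units 0.01 | shift x -0.06 y 0.01 z -0.02 | grip 0.0856 t 11.0167 F [-0.8  0.5 -0.6]
```

```bash
python3 -m inch '[[0.2,[0,0,0],0],[0.4,[0,0,0],0],[1,[0,0,0],0],[1,[0,0,0],0],[1,[0,0,0],0],[1,[0,0,0],0],[1,[0,0,0],0],[1,[0,0,0],0]]' 40
python3 go.py .5236 -.3405 .27 0
```

```text
time_s: 11.68
position: [0.5171, -0.2203, 0.2715]
tool_rot: [[0.002, 1.0, 0.001], [-0.001, 0.001, -1.0], [-1.0, 0.002, 0.001]]
ft_force: [-1.1, 2.2, 6.7]
grip_width: 0.0599
pos [ 0.5171 -0.2203  0.2715] yaw 0.0 | turn units 0.01 | shift x 0.05 y 0.22 z 4.01 | grip 0.0599 t 11.6833 F [-1.1  2.2  6.7]
```

```bash
python3 -m inch '[[1,[-0.15,0,0],0],[1,[-0.35,0,0],0],[1,[-0.5,0,0],0],[1,[-0.35,0,0.1],0],[1,[-0.15,0.05,0.3],0],[1,[0,0.05,0.5],0],[1,[0,0.04,0.6],0],[1,[0,0.04,0.6],0]]'
python3 -m inch '[[1,[0,0.04,0.6],0],[1,[0,0,0.55],0],[1,[0,0,0.4],0],[1,[0,0,0.25],0],[1,[0,0,0.1],0],[1,[0,0,0],0],[1,[0,0,0],0],[1,[0,0,0],0]]'
python3 go.py .5236 -.3405 .272 0
```

```text
time_s: 12.35
position: [0.5223, -0.2851, 0.3145]
tool_rot: [[-0.001, 1.0, 0.001], [0.0, 0.001, -1.0], [-1.0, -0.001, -0.0]]
ft_force: [1.1, -0.8, -3.8]
grip_width: 0.0604
time_s: 13.02
position: [0.5237, -0.3397, 0.3154]
tool_rot: [[-0.0, 1.0, 0.001], [0.0, 0.001, -1.0], [-1.0, -0.0, -0.0]]
ft_force: [-0.4, -0.1, -3.2]
grip_width: 0.0598
pos [ 0.5237 -0.3397  0.3154] yaw 0.1 | turn units 0.01 | shift x 1.45 y -0.00 z 0.03 | grip 0.0598 t 13.0167 F [-0.4 -0.1 -3.2]
```

```bash
python3 -m inch '[[1,[0.3,0,0.02],0],[1,[0.4,0,0],0],[1,[0.3,0,0],0],[1,[0.2,0,0],0],[1,[0.1,0,0],0],[1,[0.06,0,0],0],[1,[0.04,0,0],0],[1,[0,0,0],0]]'
python3 go.py .5236 -.3405 .2715 0
python3 -m inch '[[1,[0.03,0,0],0],[1,[0.02,0,0],0],[1,[0,0,0],0],[1,[0,0,0],0],[1,[0,0,0],0],[1,[0,0,0],0],[1,[0,0,0],0],[1,[0,0,0],0]]'
python3 go.py .5236 -.3405 .2715 0
```

```text
time_s: 13.68
position: [0.5237, -0.341, 0.2735]
tool_rot: [[0.0, 1.0, 0.001], [-0.0, 0.001, -1.0], [-1.0, 0.0, 0.0]]
ft_force: [0.1, -0.5, -3.1]
grip_width: 0.06
pos [ 0.5237 -0.341   0.2735] yaw 0.0 | turn units 0.01 | shift x 0.07 y -0.00 z -0.02 | grip 0.06 t 13.6833 F [ 0.1 -0.5 -3.1]
time_s: 14.35
position: [0.5236, -0.341, 0.2719]
tool_rot: [[0.0, 1.0, 0.001], [-0.0, 0.001, -1.0], [-1.0, 0.0, 0.0]]
ft_force: [0.1, 0.4, -2.9]
grip_width: 0.0602
pos [ 0.5236 -0.341   0.2719] yaw 0.0 | turn units 0.01 | shift x 0.01 y -0.00 z -0.02 | grip 0.0602 t 14.35 F [ 0.1  0.4 -2.9]
```

```bash
python3 -m inch '[[1,[0.04,0,0],0],[1,[0.0,0,0],0],[1,[0,0,0],0],[1,[0,0,0],0],[1,[0,0,0],0],[1,[0,0,0],0],[1,[0,0,0],0],[1,[0,0,0],0]]'
python3 go.py .5236 -.3405 .2715 0
```

```text
time_s: 15.02
position: [0.5237, -0.3408, 0.2716]
tool_rot: [[0.001, 1.0, 0.001], [-0.001, 0.001, -1.0], [-1.0, 0.001, 0.001]]
ft_force: [-1.4, 2.5, 5.7]
grip_width: 0.0599
pos [ 0.5237 -0.3408  0.2716] yaw 0.0 | turn units 0.01 | shift x 0.00 y -0.00 z -0.01 | grip 0.0599 t 15.0167 F [-1.4  2.5  5.7]
```

```bash
python3 -m inch '[[-0.6,[0,0,0],0],[-0.8,[0,0,0],0],[-1,[0,0,0],0],[-1,[-0.3,0,0],0],[-1,[-0.7,0,0],0],[-1,[-0.9,0,0],0],[-1,[-0.9,0,0],0],[-1,[-0.9,0,0],0]]'
python3 - <<'E'
from h import *
p=load('w4'); rect(p,'w4',.082,.475,.575,-.135,-.035,'f4',.25)
E
python3 go.py .525 -.082 .33 4
```

```text
time_s: 15.68
position: [0.5235, -0.3409, 0.3835]
tool_rot: [[0.0, 1.0, 0.0], [-0.0, 0.0, -1.0], [-1.0, 0.0, 0.0]]
ft_force: [0.3, 0.4, -0.2]
grip_width: 0.0852
pos [ 0.5235 -0.3409  0.3835] yaw 0.0 | turn units -0.79 | shift x 1.78 y 0.65 z -8.60 | grip 0.0852 t 15.6833 F [ 0.3  0.4 -0.2]
```

View pics/f4.png

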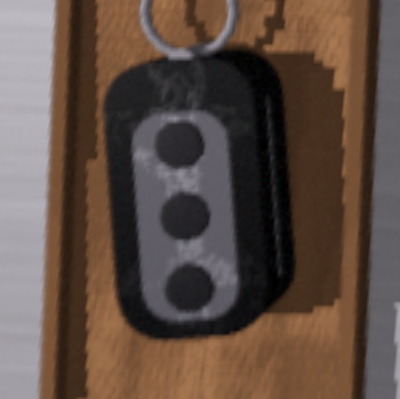

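```bash
python3 -m inch '[[-1,[0,0,0],-0.8],[-1,[0,0.08,-0.6],0],[-1,[0,0.08,-0.9],0],[-1,[0,0.08,-0.95],0],[-1,[0,0.08,-0.95],0],[-1,[0,0.08,-0.95],0],[-1,[0,0.08,-0.95],0],[-1,[0,0.08,-0.95],0]]'
python3 -m inch '[[-1,[0,0.08,-0.95],0],[-1,[0.3,0.03,-0.8],0],[-0.6,[0.5,0,-0.5],0],[-0.6,[0.5,0,-0.1],0],[-0.6,[0.4,0,0],0],[-0.6,[0.1,0,0],0],[-0.6,[0,0,0],0],[-0.6,[0,0,0],0]]'
python3 - <<'E'
from h import *
p,im=shot('w5')
rect(p,'w5',.082,.475,.575,-.135,-.035,'f5',.25)
E
python3 go.py .5257 -.0818 .243 4
```

```text
time_s: 16.35
position: [0.527, -0.1514, 0.3824]
tool_rot: [[0.001, 0.998, 0.07], [-0.0, 0.07, -0.998], [-1.0, 0.001, 0.0]]
ft_force: [0.4, -0.6, 0.3]
grip_width: 0.0854
time_s: 17.02
position: [0.5257, -0.0825, 0.3284]
tool_rot: [[0.001, 0.998, 0.07], [-0.0, 0.07, -0.998], [-1.0, 0.001, 0.001]]
ft_force: [0.0, -0.5, 0.7]
grip_width: 0.0683
pos [ 0.5257 -0.0825  0.3286] yaw 4.0 | turn units 0.00 | shift x 2.85 y 0.00 z -0.02 | grip 0.0681 t 17.0667 F [-0.5  0.1 -0.1]
```

View pics/w5.png

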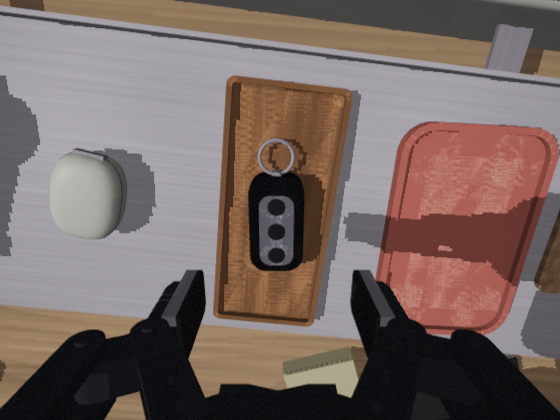

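View pics/f5.png

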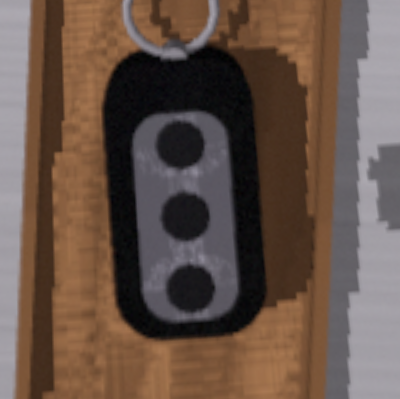

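```bash
python3 -m inch '[[-0.6,[0.3,0,-0.03],0],[-0.6,[0.5,0,0],0],[-0.6,[0.6,0,0],0],[-0.6,[0.6,0,0],0],[-0.6,[0.5,0,0],0],[-0.6,[0.3,0,0],0],[-0.6,[0.07,0,0],0],[-0.6,[0,0,0],0]]'
python3 go.py .526 -.0815 .242 4
python3 -m inch '[[-0.3,[0,0,0],0],[0,[0,0,0],0],[1,[0,0,0],0],[1,[0,0,0],0],[1,[0,0,0],0],[1,[0,0,0],0],[1,[0,0,0],0],[1,[0,0,0],0]]' 30
python3 go.py .526 -.0815 .242 4
```

```text
time_s: 17.73
position: [0.5256, -0.0814, 0.2413]
tool_rot: [[-0.0, 0.998, 0.07], [0.0, 0.07, -0.998], [-1.0, -0.0, -0.0]]
ft_force: [-0.4, -0.1, 1.0]
grip_width: 0.0684
pos [ 0.5256 -0.0814  0.2413] yaw 4.0 | turn units 0.00 | shift x -0.02 y 0.01 z 0.00 | grip 0.0684 t 17.7333 F [-0.4 -0.1  1. ]
time_s: 18.4
position: [0.5256, -0.0813, 0.2425]
tool_rot: [[0.002, 0.998, 0.07], [-0.001, 0.07, -0.998], [-1.0, 0.002, 0.001]]
ft_force: [-1.1, -0.2, 6.4]
grip_width: 0.0375
pos [ 0.5256 -0.0813  0.2425] yaw 4.0 | turn units 0.01 | shift x 0.02 y 0.01 z 0.01 | grip 0.0375 t 18.4 F [-1.1 -0.2  6.4]
```

```bash
python3 -m inch '[[1,[-0.15,0,0],0],[1,[-0.35,0,0],0],[1,[-0.5,0,0],0],[1,[-0.35,0,0.1],0.6],[1,[-0.15,-0.04,0.3],0],[1,[0,-0.04,0.5],0],[1,[0,-0.04,0.6],0],[1,[0,-0.04,0.6],0]]'
python3 -m inch '[[1,[0,-0.04,0.6],0],[1,[0,0,0.6],0],[1,[0,0,0.5],0],[1,[0,0,0.4],0],[1,[0,0,0.25],0],[1,[0,0,0.1],0],[1,[0,0,0],0],[1,[0,0,0],0]]'
python3 go.py .518 -.2184 .2425 0.9
```

```text
time_s: 19.07
position: [0.5217, -0.1454, 0.2864]
tool_rot: [[-0.0, 1.0, 0.02], [0.0, 0.02, -1.0], [-1.0, -0.0, -0.0]]
ft_force: [0.7, -0.3, -1.2]
grip_width: 0.0373
time_s: 19.73
position: [0.5221, -0.2174, 0.2864]
tool_rot: [[-0.0, 1.0, 0.018], [0.0, 0.018, -1.0], [-1.0, -0.0, -0.0]]
ft_force: [0.2, 0.6, -1.5]
grip_width: 0.0377
pos [ 0.5221 -0.2174  0.2864] yaw 1.1 | turn units 0.03 | shift x 1.46 y -0.14 z 0.03 | grip 0.0377 t 19.7333 F [ 0.2  0.6 -1.5]
```

```bash
python3 -m inch '[[1,[0.3,-0.13,0.03],0],[1,[0.4,0,0],0],[1,[0.3,0,0],0],[1,[0.2,0,0],0],[1,[0.1,0,0],0],[1,[0.06,0,0],0],[1,[0.03,0,0],0],[1,[0,0,0],0]]'
python3 go.py .518 -.2184 .2425 0.9
python3 -m inch '[[1,[0.03,0,0],0],[1,[0.03,0,0],0],[1,[0.02,0,0],0],[1,[0,0,0],0],[1,[0,0,0],0],[1,[0,0,0],0],[1,[0,0,0],0],[1,[0,0,0],0]]'
python3 go.py .518 -.2184 .2425 0.9
```

```text
time_s: 20.4
position: [0.5183, -0.2188, 0.245]
tool_rot: [[0.0, 1.0, 0.018], [-0.0, 0.018, -1.0], [-1.0, 0.0, 0.0]]
ft_force: [-0.3, -0.8, -0.9]
grip_width: 0.0373
pos [ 0.5183 -0.2188  0.245 ] yaw 1.0 | turn units 0.03 | shift x 0.08 y -0.01 z -0.01 | grip 0.0373 t 20.4 F [-0.3 -0.8 -0.9]
time_s: 21.07
position: [0.5182, -0.2189, 0.2425]
tool_rot: [[0.0, 1.0, 0.018], [-0.0, 0.018, -1.0], [-1.0, 0.0, 0.0]]
ft_force: [0.7, 0.3, 1.0]
grip_width: 0.0374
pos [ 0.5182 -0.2189  0.2425] yaw 1.0 | turn units 0.03 | shift x 0.00 y -0.01 z -0.02 | grip 0.0374 t 21.0667 F [0.7 0.3 1. ]
```

Just touching. Seat it slightly, release, and rise.

```bash
python3 -m inch '[[1,[0.02,0,0],0],[1,[0,0,0],0],[1,[0,0,0],0],[-0.3,[0,0,0],0],[-0.3,[0,0,0],0],[-0.3,[0,0,0],0],[-0.3,[-0.2,0,0],0],[-0.3,[-0.6,0,0],0]]'
python3 -m inch '[[-0.3,[-0.9,0,0],0],[-1,[-0.9,0,0],0],[-1,[-0.9,0,0],0],[-1,[-0.9,0,0],0],[-1,[-0.7,0,0],0],[-1,[-0.3,0,0],0],[-1,[0,0,0],0],[-1,[0,0,0],0]]'
python3 - <<'E'
from h import *
p,im=shot('w6')
E
python3 go.py .554 .30 .38 0
```

```text
time_s: 21.73
position: [0.5179, -0.2187, 0.2643]
tool_rot: [[-0.004, 1.0, 0.018], [0.003, 0.018, -1.0], [-1.0, -0.004, -0.003]]
ft_force: [0.1, -0.1, -0.2]
grip_width: 0.0555
time_s: 22.4
position: [0.5181, -0.2188, 0.4031]
tool_rot: [[-0.001, 1.0, 0.018], [0.001, 0.018, -1.0], [-1.0, -0.001, -0.001]]
ft_force: [0.6, -0.4, -0.8]
grip_width: 0.0852
pos [ 0.5181 -0.2188  0.4024] yaw 1.0 | turn units 0.21 | shift x 0.75 y 1.20 z -17.29 | grip 0.0854 t 22.45 F [-0.5  0.4 -1.1]
```

View pics/w6.png

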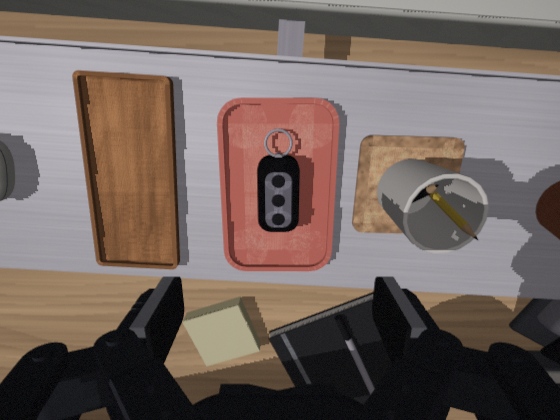

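```bash
python3 - <<'E'
from h import *
p=load('w6'); im=cv2.imread('pics/w6.png'); H,S,V=cv2.split(cv2.cvtColor(im,cv2.COLOR_BGR2HSV))
print('key',fit(p,((H<8)|(H>172))&(S>90),.07,(205,85,350,280))[:3])
r=fit(p,(S>70)&(H>5)&(H<25),.07,(65,62,190,276)); print('pen',r[:3])
# fob center: extreme edges
print('fob',fit(p,V<60,.082,(245,150,310,240))[:3])
o=rect(p,'w6',.145,.46,.58,-.40,-.28,'c6',.25); g=cv2.medianBlur(cv2.cvtColor(o,cv2.COLOR_BGR2GRAY),5)
for u,v,r in cv2.HoughCircles(g,cv2.HOUGH_GRADIENT,1,100,param1=100,param2=20,minRadius=112,maxRadius=130)[0]: print('cup',.58-v*.00025,-.28-u*.00025,r*.25)
E
```

```text
key ((518.4, -218.1), (166.2, 107.4), 0.9)
pen ((527.6, -81.7), (84.2, 182.8), 87.6)
fob ((518.7, -218.7), (71.4, 37.0), 0.9)
cup 0.522375 -0.338625 31.5
```

```bash
python3 -m inch '[[-1,[0,0,-0.5],0],[-1,[0,0.08,-0.9],0],[-1,[0,0.08,-0.98],0],[-1,[0,0.08,-0.98],0],[-1,[0,0.08,-0.98],0],[-1,[0,0.08,-0.98],0],[-1,[0,0.08,-0.98],0],[-1,[0,0.08,-0.98],0]]'
python3 -m inch '[[-1,[0,0,-0.98],0],[-1,[0,0.08,-0.98],0],[-1,[0,0.08,-0.98],0],[-1,[0,0.08,-0.98],0],[-1,[0,0.08,-0.98],0],[-1,[0,0.08,-0.9],0],[-1,[0,0.08,-0.7],0],[-1,[0,0,-0.3],0]]'
python3 -m inch '[[-1,[0,0,0],0],[-1,[0,0,0],0],[-1,[0,0,0],0],[-1,[0,0,0],0],[-1,[0,0,0],0],[-1,[0,0,0],0],[-1,[0,0,0],0],[-1,[0,0,0],0]]'
python3 - <<'E'
from h import *
p,im=shot('w7')
E
python3 go.py .554 .30 .38 0
```

```text
time_s: 23.12
position: [0.5306, 0.002, 0.4026]
tool_rot: [[-0.002, 1.0, 0.018], [0.001, 0.018, -1.0], [-1.0, -0.002, -0.001]]
ft_force: [0.2, 0.7, -0.4]
grip_width: 0.0854
time_s: 23.78
position: [0.5412, 0.2069, 0.4023]
tool_rot: [[-0.003, 1.0, 0.021], [0.0, 0.021, -1.0], [-1.0, -0.003, -0.0]]
ft_force: [-0.3, -0.3, -0.1]
grip_width: 0.0852
time_s: 24.45
position: [0.5418, 0.2038, 0.4039]
tool_rot: [[0.0, 1.0, 0.018], [0.0, 0.018, -1.0], [-1.0, 0.0, -0.0]]
ft_force: [-1.1, 0.3, 0.4]
grip_width: 0.0852
pos [0.5418 0.2039 0.4039] yaw 1.0 | turn units 0.20 | shift x 0.80 y 0.41 z -3.20 | grip 0.0852 t 24.5 F [0.7 0.4 0.8]
```

View pics/w7.png

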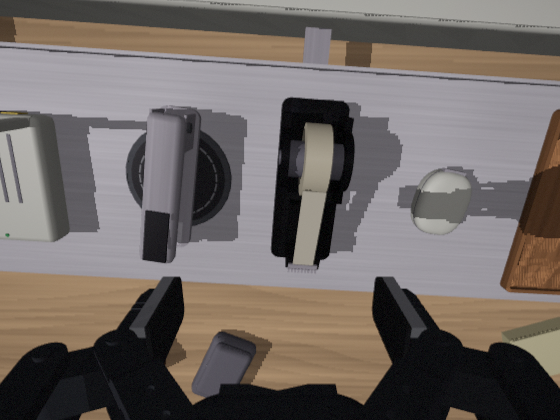

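```bash
python3 -m inch '[[-1,[0,0,-0.3],0.2],[-1,[0,0.05,-0.6],0],[-1,[0,0.1,-0.7],0],[-1,[0,0.1,-0.7],0],[-1,[0,0,-0.5],0],[-1,[0,0,-0.2],0],[-1,[0,0,0],0],[-1,[0,0,0],0]]'
python3 - <<'E'
from h import *
p,im=shot('w8'); print(p['xyz'])
rect(p,'w8',.116,.46,.64,.2,.38,'s8',.35)
E
python3 go.py .554 .30 .26 0
```

```text
time_s: 25.17
position: [0.549, 0.2937, 0.4037]
tool_rot: [[-0.0, 1.0, 0.001], [-0.0, 0.001, -1.0], [-1.0, -0.0, 0.0]]
ft_force: [0.3, -0.3, -0.1]
grip_width: 0.0857
[0.63119327 0.29459247 0.37270766]
pos [0.5491 0.2934 0.4038] yaw 0.0 | turn units 0.00 | shift x 4.79 y 0.16 z -0.22 | grip 0.085 t 25.2167 F [ 0.4 -0.1  0.2]
```

View pics/w8.png

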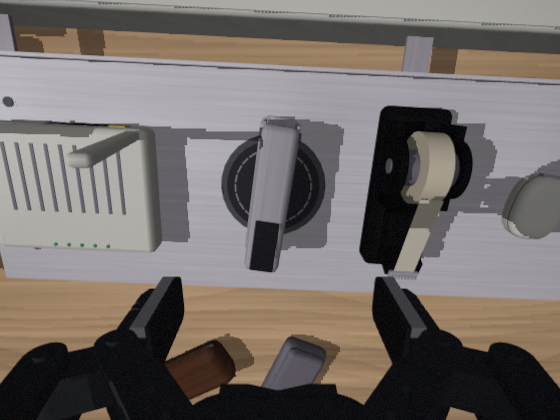

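View pics/s8.png

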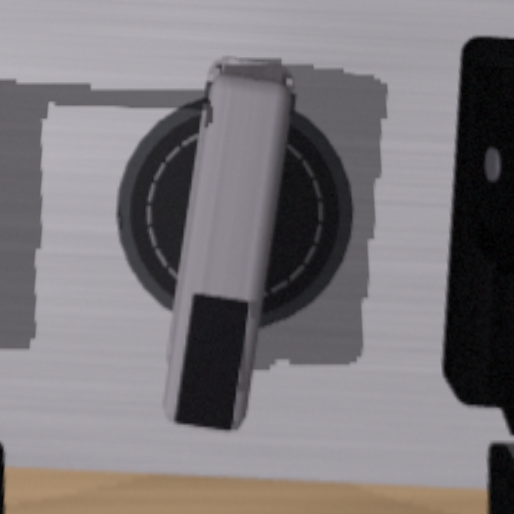

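```bash
python3 - <<'E'
from h import *
p=load('w8')
print(onz(p,(140,135),.09),onz(p,(72,160),.21),onz(p,(160,200),.1))
print([onz(p,q,.06).round(3) for q in [(361,262),(378,110)]])
E
python3 go.py .554 .2998 .262 -8.3
```

```text
[0.60314035 0.40870454 0.09      ] [0.60301053 0.39519022 0.21      ] [0.54967906 0.39473372 0.1       ]
[array([0.47 , 0.207, 0.06 ]), array([0.622, 0.204, 0.06 ])]
pos [0.5491 0.2934 0.4038] yaw 0.0 | turn units 1.66 | shift x 4.73 y 0.13 z -0.24 | grip 0.085 t 25.2167 F [ 0.4 -0.1  0.2]
```

```bash
python3 -m inch '[[-0.5,[0,0,0],0.83],[-0.5,[0,0,0],0.83],[-0.5,[0.4,0.13,-0.24],0],[-0.5,[0.7,0,0],0],[-0.5,[0.8,0,0],0],[-0.5,[0.7,0,0],0],[-0.5,[0.3,0,0],0],[-0.5,[0,0,0],0]]'
python3 - <<'E'
from h import *
p,im=shot('w9')
E
python3 go.py .554 .2998 .262 -8.3
```

```text
time_s: 25.88
position: [0.5541, 0.3003, 0.3142]
tool_rot: [[-0.004, 0.99, -0.143], [-0.001, -0.143, -0.99], [-1.0, -0.004, 0.002]]
ft_force: [0.8, 0.2, 0.3]
grip_width: 0.064
pos [0.5543 0.3004 0.3161] yaw -8.2 | turn units 0.01 | shift x 1.80 y -0.01 z 0.02 | grip 0.0641 t 25.9333 F [-0.3 -0.3  0.5]
```

View pics/w9.png

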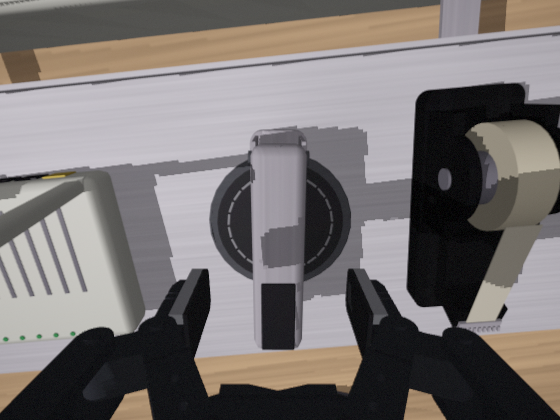

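```bash
python3 -m inch '[[-0.5,[0.3,0,0],0],[-0.5,[0.5,0,0],0],[-0.5,[0.5,0,0],0],[-0.5,[0.35,0,0],0],[-0.5,[0.15,0,0],0],[-0.5,[0,0,0],0],[0,[0,0,0],0],[1,[0,0,0],0]]' 60
python3 -m inch '[[1,[0,0,0],0],[1,[0,0,0],0],[1,[0,0,0],0],[1,[0,0,0],0],[1,[0,0,0],0],[1,[0,0,0],0],[1,[0,0,0],0],[1,[0,0,0],0]]' 60
python3 go.py .554 .2998 .262 -8.3
```

```text
time_s: 26.6
position: [0.5542, 0.3007, 0.2638]
tool_rot: [[0.002, 0.99, -0.144], [0.001, -0.144, -0.99], [-1.0, 0.002, -0.001]]
ft_force: [0.2, 0.6, 0.7]
grip_width: 0.0412
time_s: 27.27
position: [0.5541, 0.3006, 0.2639]
tool_rot: [[0.002, 0.99, -0.144], [0.001, -0.144, -0.99], [-1.0, 0.002, -0.001]]
ft_force: [-1.1, -1.0, 6.4]
grip_width: 0.0288
pos [0.5541 0.3006 0.2639] yaw -8.3 | turn units 0.01 | shift x 0.06 y 0.00 z 0.03 | grip 0.0288 t 27.2667 F [-1.1 -1.   6.4]
```

```bash
python3 -m inch '[[1,[-0.2,0,0],0],[1,[-0.5,0,0],0],[1,[-0.7,0,0],0],[1,[-0.8,0,0],0],[1,[-0.8,0,0],0],[1,[-0.5,0,0],0],[1,[-0.3,0,0],0],[1,[-0.1,0,0],0]]'
python3 - <<'E'
from h import *
p,im=shot('w10')
E
python3 go.py .5275 -.0818 .38 -2.4
```

```text
time_s: 27.93
position: [0.5539, 0.3006, 0.381]
tool_rot: [[0.001, 0.99, -0.144], [0.0, -0.144, -0.99], [-1.0, 0.001, -0.001]]
ft_force: [-0.3, -0.2, -3.6]
grip_width: 0.0286
pos [0.5539 0.3006 0.3804] yaw -8.3 | turn units -1.17 | shift x 0.01 y -0.35 z 12.77 | grip 0.029 t 27.9833 F [ 0.6 -0.2 -3.5]
```

View pics/w10.png

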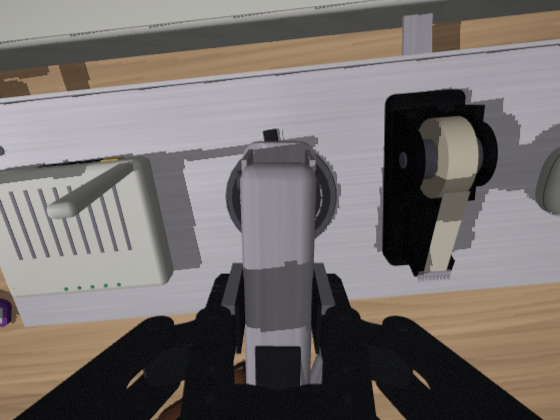

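```bash
python3 -m inch '[[1,[0,0,0.2],-0.6],[1,[0,0,0.5],-0.58],[1,[0,-0.03,0.8],0],[1,[0,-0.03,0.9],0],[1,[0,-0.03,0.9],0],[1,[0,-0.03,0.9],0],[1,[0,-0.03,0.9],0],[1,[0,-0.03,0.9],0]]'
python3 -m inch '[[1,[0,-0.03,0.9],0],[1,[0,-0.03,0.9],0],[1,[0,-0.03,0.9],0],[1,[0,-0.03,0.9],0],[1,[0,-0.03,0.9],0],[1,[0,-0.03,0.8],0],[1,[0,-0.03,0.6],0],[1,[0,0,0.4],0]]'
python3 -m inch '[[1,[0,0,0.2],0],[1,[0,0,0],0],[1,[0,0,0],0],[1,[0,0,0],0],[1,[0,0,0],0],[1,[0,0,0],0],[1,[0,0,0],0],[1,[0,0,0],0]]'
python3 go.py .5275 -.0818 .265 -2.4
```

```text
time_s: 28.65
position: [0.5394, 0.1199, 0.3783]
tool_rot: [[-0.003, 0.999, -0.041], [-0.0, -0.041, -0.999], [-1.0, -0.003, 0.0]]
ft_force: [0.6, -0.2, -4.2]
grip_width: 0.0286
time_s: 29.32
position: [0.5254, -0.0692, 0.3785]
tool_rot: [[-0.003, 0.999, -0.043], [0.001, -0.043, -0.999], [-1.0, -0.003, -0.001]]
ft_force: [-0.3, -0.1, -3.2]
grip_width: 0.029
time_s: 29.98
position: [0.5254, -0.0732, 0.3799]
tool_rot: [[0.0, 0.999, -0.041], [-0.0, -0.041, -0.999], [-1.0, 0.0, 0.0]]
ft_force: [0.2, -0.1, -3.9]
grip_width: 0.0286
pos [ 0.5254 -0.0732  0.3799] yaw -2.3 | turn units 0.01 | shift x 3.83 y 0.08 z 0.29 | grip 0.0286 t 29.9833 F [ 0.2 -0.1 -3.9]
```

```bash
python3 -m inch '[[1,[0.2,0.07,0.29],0],[1,[0.6,0,0],0],[1,[0.8,0,0],0],[1,[0.8,0,0],0],[1,[0.6,0,0],0],[1,[0.3,0,0],0],[1,[0.15,0,0],0],[1,[0,0,0],0]]'
python3 - <<'E'
from h import *
p,im=shot('w11')
E
python3 go.py .5275 -.0818 .264 -2.4
```

```text
time_s: 30.65
position: [0.5273, -0.0826, 0.2758]
tool_rot: [[-0.001, 0.999, -0.042], [0.0, -0.042, -0.999], [-1.0, -0.001, -0.0]]
ft_force: [-0.3, 0.5, -1.8]
grip_width: 0.0286
pos [ 0.5274 -0.0825  0.2767] yaw -2.4 | turn units 0.00 | shift x 0.42 y 0.00 z -0.03 | grip 0.0287 t 30.7 F [-0.7 -0.1 -3. ]
```

View pics/w11.png

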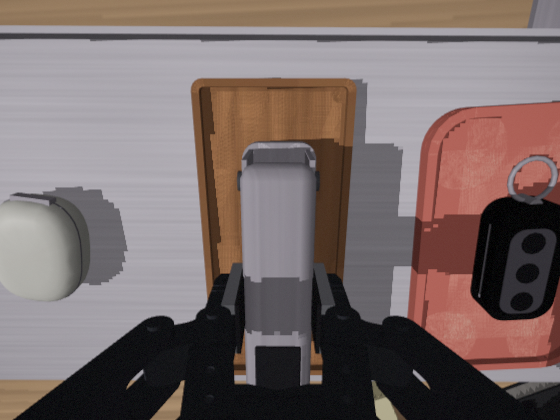

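```bash
python3 -m inch '[[1,[0.15,0,-0.02],0],[1,[0.1,0,0],0],[1,[0.06,0,0],0],[1,[0.04,0,0],0],[1,[0,0,0],0],[1,[0,0,0],0],[1,[0,0,0],0],[1,[0,0,0],0]]'
python3 go.py .5275 -.0818 .264 -2.4
python3 -m inch '[[1,[0.03,0,0],0],[1,[0,0,0],0],[1,[0.03,0,0],0],[1,[0,0,0],0],[1,[0,0,0],0],[1,[0,0,0],0],[1,[0,0,0],0],[1,[0,0,0],0]]'
python3 go.py .5275 -.0818 .264 -2.4
```

```text
time_s: 31.37
position: [0.5272, -0.0817, 0.266]
tool_rot: [[0.0, 0.999, -0.041], [-0.0, -0.041, -0.999], [-1.0, 0.0, 0.0]]
ft_force: [-0.5, 0.9, -3.5]
grip_width: 0.0287
pos [ 0.5272 -0.0817  0.266 ] yaw -2.4 | turn units 0.01 | shift x 0.07 y 0.01 z 0.00 | grip 0.0287 t 31.3667 F [-0.5  0.9 -3.5]
time_s: 32.03
position: [0.5272, -0.0817, 0.264]
tool_rot: [[0.0, 0.999, -0.041], [-0.0, -0.041, -0.999], [-1.0, 0.0, 0.0]]
ft_force: [0.1, -0.1, -2.6]
grip_width: 0.0287
pos [ 0.5272 -0.0817  0.264 ] yaw -2.4 | turn units 0.01 | shift x 0.00 y 0.01 z 0.00 | grip 0.0287 t 32.0333 F [ 0.1 -0.1 -2.6]
```

```bash
python3 -m inch '[[1,[0.03,0,0],0],[1,[0,0,0],0],[1,[0.01,0,0],0],[1,[0,0,0],0],[1,[0,0,0],0],[1,[0,0,0],0],[1,[0,0,0],0],[1,[0,0,0],0]]'
python3 go.py .5275 -.0818 .264 -2.4
```

```text
time_s: 32.7
position: [0.5271, -0.0816, 0.2639]
tool_rot: [[0.001, 0.999, -0.041], [-0.0, -0.041, -0.999], [-1.0, 0.001, 0.0]]
ft_force: [-3.5, 0.2, 7.4]
grip_width: 0.0286
pos [ 0.5271 -0.0816  0.2639] yaw -2.4 | turn units 0.01 | shift x -0.00 y 0.01 z 0.00 | grip 0.0286 t 32.7 F [-3.5  0.2  7.4]
```

Seated. Release and rise, then look.

```bash
python3 -m inch '[[-0.4,[0,0,0],0],[-0.4,[0,0,0],0],[-0.4,[0,0,0],0],[-0.4,[0,0,0],0],[-0.4,[-0.3,0,0],0],[-0.4,[-0.7,0,0],0],[-0.4,[-0.9,0,0],0],[-1,[-0.9,0,0],0]]'
python3 -m inch '[[-1,[-0.8,0,0],0],[-1,[-0.5,0,0],0],[-1,[-0.2,0,0],0],[-1,[0,0,0],0],[-1,[0,0,0],0],[-1,[0,0,0],0],[-1,[0,0,0],0],[-1,[0,0,0],0]]'
python3 - <<'E'
from h import *
p,im=shot('w12')
rect(p,'w12',.07,.43,.63,-.18,.02,'t12',.4)
rect(p,'w12',.118,.43,.63,-.18,.02,'t12b',.4)
cv2.imwrite('pics/t12c.png',cv2.resize(np.hstack([cv2.imread('pics/t12.png'),cv2.imread('pics/t12b.png')]),(800,400)))
E
python3 go.py .535 .05 .38 -10
```

```text
time_s: 33.37
position: [0.5271, -0.0816, 0.3482]
tool_rot: [[-0.001, 0.999, -0.041], [0.0, -0.041, -0.999], [-1.0, -0.001, -0.0]]
ft_force: [0.6, 0.1, -0.3]
grip_width: 0.0702
time_s: 34.03
position: [0.5272, -0.0817, 0.391]
tool_rot: [[-0.002, 0.999, -0.041], [0.001, -0.041, -0.999], [-1.0, -0.002, -0.001]]
ft_force: [0.5, 0.4, -0.6]
grip_width: 0.0852
pos [ 0.5273 -0.0817  0.3911] yaw -2.4 | turn units 1.53 | shift x 0.37 y -0.51 z -4.37 | grip 0.0856 t 34.0833 F [-0.  -0.4 -0.1]
```

View pics/w12.png

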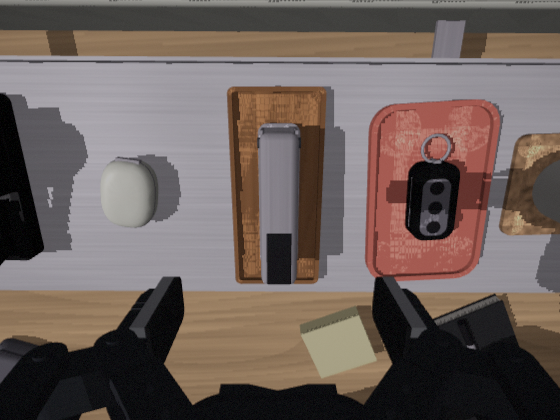

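View pics/t12c.png

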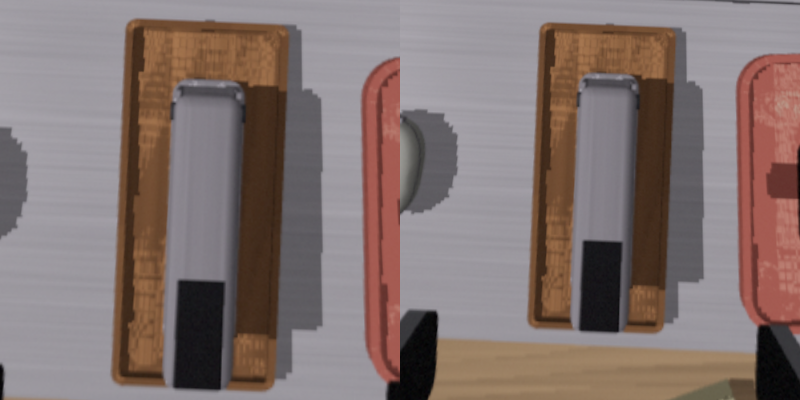

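```bash
python3 - <<'E'
from h import *
p=load('w12'); im=cv2.imread('pics/w12.png'); 
o=rect(p,'w12',.073,.48,.59,-.01,.10,'e12',.25)
p=load('w10'); o=rect(p,'w10',.065,.48,.64,.21,.37,'p10',.25)
p=load('w8'); o2=rect(p,'w8',.065,.48,.64,.21,.37,'p8',.25)
cv2.imwrite('pics/pp.png',cv2.resize(np.hstack([o,o2]),(800,400)))
E
```

```text
(no output)
```

View pics/e12.png

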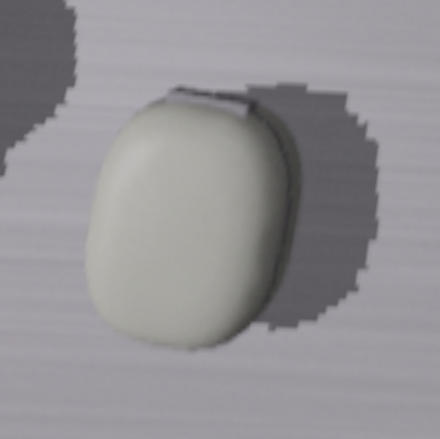

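View pics/pp.png

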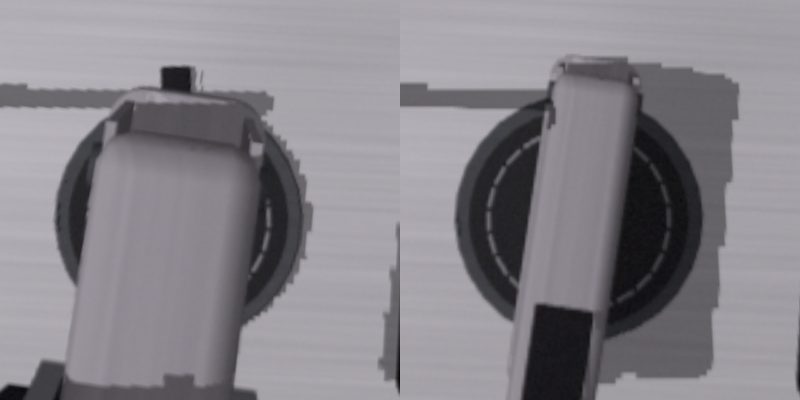

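```bash
python3 -m inch '[[-1,[0,0,-0.3],0.76],[-1,[0,-0.05,-0.6],0.76],[-1,[0,-0.1,-0.8],0],[-1,[0.2,-0.1,-0.8],0],[-1,[0.4,-0.1,-0.8],0],[-1,[0.5,0,-0.6],0],[-0.6,[0.5,0,-0.3],0],[-0.6,[0.3,0,0],0]]'
python3 -m inch '[[-0.6,[0,0,0],0],[-0.6,[0,0,0],0],[-0.6,[0,0,0],0],[-0.6,[0,0,0],0],[-0.6,[0,0,0],0],[-0.6,[0,0,0],0],[-0.6,[0,0,0],0],[-0.6,[0,0,0],0]]'
python3 - <<'E'
from h import *
p,im=shot('w13')
E
python3 go.py .535 .0512 .2363 -10
```

```text
time_s: 34.75
position: [0.5361, 0.0461, 0.3331]
tool_rot: [[-0.002, 0.985, -0.171], [0.001, -0.171, -0.985], [-1.0, -0.002, -0.0]]
ft_force: [-0.4, -0.5, 0.9]
grip_width: 0.0687
time_s: 35.42
position: [0.5363, 0.0444, 0.335]
tool_rot: [[0.0, 0.985, -0.173], [0.0, -0.173, -0.985], [-1.0, 0.0, -0.0]]
ft_force: [-0.4, -0.7, -0.3]
grip_width: 0.0682
pos [0.5363 0.0444 0.3349] yaw -10.0 | turn units 0.00 | shift x 3.29 y -0.08 z -0.22 | grip 0.0684 t 35.4667 F [ 0.3 -1.1  0. ]
```

View pics/w13.png

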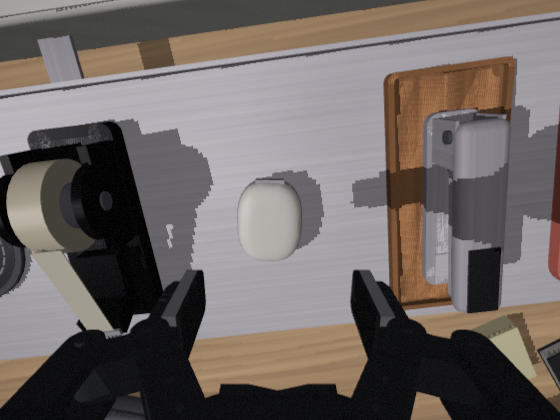

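```bash
python3 -m inch '[[-0.6,[0.3,-0.08,-0.22],0],[-0.6,[0.6,0,0],0],[-0.6,[0.7,0,0],0],[-0.6,[0.7,0,0],0],[-0.6,[0.5,0,0],0],[-0.6,[0.3,0,0],0],[-0.6,[0.15,0,0],0],[-0.6,[0,0,0],0]]'
python3 go.py .535 .0512 .2363 -10
python3 -m inch '[[-0.3,[0,0,0],0],[0,[0,0,0],0],[1,[0,0,0],0],[1,[0,0,0],0],[1,[0,0,0],0],[1,[0,0,0],0],[1,[0,0,0],0],[1,[0,0,0],0]]' 30
python3 go.py .535 .0512 .2363 -10
```

```text
time_s: 36.13
position: [0.535, 0.0516, 0.2366]
tool_rot: [[-0.001, 0.985, -0.173], [0.0, -0.173, -0.985], [-1.0, -0.001, 0.0]]
ft_force: [0.5, 0.2, 0.4]
grip_width: 0.0679
pos [0.535  0.0516 0.2366] yaw -10.0 | turn units 0.01 | shift x 0.01 y 0.00 z 0.01 | grip 0.0679 t 36.1333 F [0.5 0.2 0.4]
time_s: 36.8
position: [0.5352, 0.0514, 0.2383]
tool_rot: [[0.002, 0.985, -0.173], [-0.0, -0.173, -0.985], [-1.0, 0.002, -0.0]]
ft_force: [-1.0, 0.4, 6.3]
grip_width: 0.0462
pos [0.5352 0.0514 0.2383] yaw -10.0 | turn units 0.01 | shift x 0.07 y -0.01 z 0.01 | grip 0.0462 t 36.8 F [-1.   0.4  6.3]
```

```bash
python3 -m inch '[[1,[-0.2,0,0],0],[1,[-0.5,0,0],0],[1,[-0.8,0,0],0],[1,[-0.9,0,0],0],[1,[-0.9,0,0],0],[1,[-0.7,0,0],0],[1,[-0.5,0,-0.2],0],[1,[-0.1,-0.1,-0.5],0]]'
python3 -m inch '[[1,[0,-0.1,-0.8],0],[1,[0,-0.1,-0.9],0],[1,[0,-0.1,-0.9],0],[1,[0,-0.1,-0.9],0],[1,[0,-0.1,-0.9],0],[1,[0,-0.1,-0.9],0],[1,[0,-0.1,-0.9],0],[1,[0,0,-0.6],0]]'
python3 -m inch '[[1,[0,0,-0.3],0],[1,[0,0,0],0],[1,[0,0,0],0],[1,[0,0,0],0],[1,[0,0,0],0],[1,[0,0,0],0],[1,[0,0,0],0],[1,[0,0,0],0]]'
python3 - <<'E'
from h import *
p,im=shot('w14')
rect(p,'w14',.065,.48,.64,.21,.37,'p14',.25)
E
python3 go.py .554 .298 .2433 -10
```

```text
time_s: 37.47
position: [0.5359, 0.0718, 0.3786]
tool_rot: [[0.005, 0.985, -0.175], [-0.001, -0.175, -0.985], [-1.0, 0.005, 0.0]]
ft_force: [0.3, 0.4, -1.6]
grip_width: 0.0466
time_s: 38.13
position: [0.5498, 0.2793, 0.3756]
tool_rot: [[-0.0, 0.985, -0.172], [0.0, -0.172, -0.985], [-1.0, -0.0, -0.0]]
ft_force: [0.2, -0.0, 0.1]
grip_width: 0.0463
time_s: 38.8
position: [0.552, 0.2856, 0.3754]
tool_rot: [[0.0, 0.985, -0.174], [0.0, -0.174, -0.985], [-1.0, 0.0, -0.0]]
ft_force: [0.5, 0.1, -1.4]
grip_width: 0.0466
pos [0.552  0.2857 0.3754] yaw -10.0 | turn units 0.00 | shift x 4.40 y -0.00 z -0.42 | grip 0.0462 t 38.85 F [-0.1 -1.2  0.3]
```

View pics/w14.png

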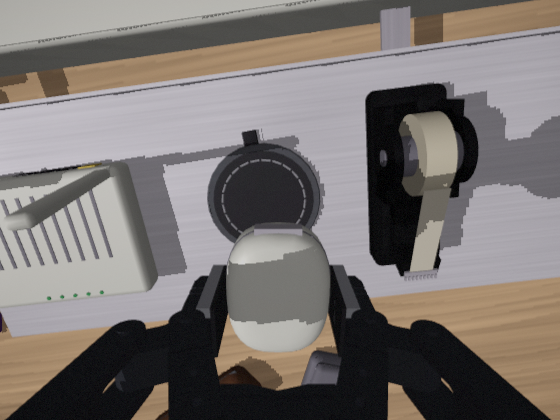

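View pics/p14.png

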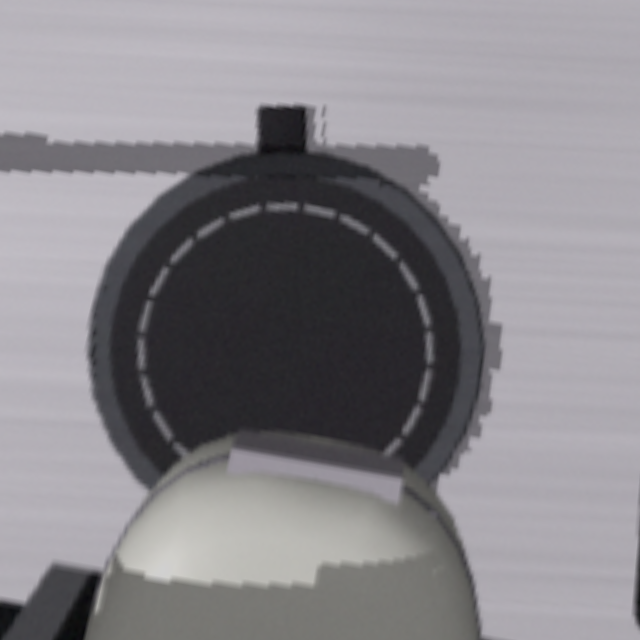

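```bash
python3 -m inch '[[1,[0.3,-0.01,-0.21],0],[1,[0.7,0,-0.2],0],[1,[0.8,0,0],0],[1,[0.8,0,0],0],[1,[0.7,0,0],0],[1,[0.5,0,0],0],[1,[0.3,0,0],0],[1,[0.1,0,0],0]]'
python3 -m inch '[[1,[0.05,0,0],0],[1,[0.05,0,0],0],[1,[0,0,0],0],[1,[0,0,0],0],[1,[0,0,0],0],[1,[0,0,0],0],[1,[0,0,0],0],[1,[0,0,0],0]]'
python3 go.py .5535 .298 .2433 -10
```

```text
time_s: 39.52
position: [0.5535, 0.2984, 0.2474]
tool_rot: [[-0.003, 0.985, -0.173], [-0.001, -0.173, -0.985], [-1.0, -0.003, 0.001]]
ft_force: [0.3, -0.5, -0.6]
grip_width: 0.0466
time_s: 40.18
position: [0.5538, 0.2982, 0.2465]
tool_rot: [[0.0, 0.985, -0.173], [0.0, -0.173, -0.985], [-1.0, 0.0, -0.0]]
ft_force: [-0.9, 0.1, -0.3]
grip_width: 0.0465
pos [0.5538 0.2982 0.2465] yaw -10.0 | turn units 0.01 | shift x 0.11 y -0.01 z 0.01 | grip 0.0465 t 40.1833 F [-0.9  0.1 -0.3]
```

```bash
python3 -m inch '[[1,[0.04,0,0],0],[1,[0.03,0,0],0],[1,[0,0,0],0],[1,[0,0,0],0],[1,[0,0,0],0],[1,[0,0,0],0],[1,[0,0,0],0],[1,[0,0,0],0]]'
python3 go.py .5535 .298 .2433 -10
python3 -m inch '[[1,[0.03,0,0],0],[1,[0.0,0,0],0],[1,[0,0,0],0],[1,[0,0,0],0],[1,[0,0,0],0],[1,[0,0,0],0],[1,[0,0,0],0],[1,[0,0,0],0]]'
python3 go.py .5535 .298 .2433 -10
```

```text
time_s: 40.85
position: [0.5538, 0.2981, 0.2442]
tool_rot: [[0.0, 0.985, -0.173], [0.0, -0.173, -0.985], [-1.0, 0.0, -0.0]]
ft_force: [0.3, 0.0, -1.0]
grip_width: 0.0464
pos [0.5538 0.2981 0.2442] yaw -10.0 | turn units 0.01 | shift x 0.03 y -0.01 z 0.01 | grip 0.0464 t 40.85 F [ 0.3  0.  -1. ]
time_s: 41.52
position: [0.5538, 0.2982, 0.2434]
tool_rot: [[0.0, 0.985, -0.173], [-0.0, -0.173, -0.985], [-1.0, 0.0, -0.0]]
ft_force: [0.4, 0.1, 0.0]
grip_width: 0.0466
pos [0.5538 0.2982 0.2434] yaw -10.0 | turn units 0.01 | shift x 0.00 y -0.01 z 0.01 | grip 0.0466 t 41.5167 F [0.4 0.1 0. ]
```

```bash
python3 -m inch '[[1,[0.03,0,0],0],[1,[0,0,0],0],[1,[0,0,0],0],[1,[0,0,0],0],[1,[0,0,0],0],[1,[0,0,0],0],[1,[0,0,0],0],[1,[0,0,0],0]]'
python3 -m inch '[[-0.5,[0,0,0],0],[-0.5,[0,0,0],0],[-0.5,[0,0,0],0],[-0.5,[0,0,0],0],[-0.5,[-0.3,0,0],0],[-0.5,[-0.7,0,0],0],[-0.5,[-0.9,0,0],0],[-1,[-0.9,0,0],0]]'
python3 -m inch '[[-1,[-0.9,0,0],0],[-1,[-0.7,0,0],0],[-1,[-0.4,0,0],0],[-1,[-0.2,0,0],0],[-1,[0,0,0],0],[-1,[0,0,0],0],[-1,[0,0,0],0],[-1,[0,0,0],0]]'
python3 - <<'E'
from h import *
p,im=shot('w15')
a=rect(p,'w15',.065,.48,.64,.21,.37,'p15',.4)
b=rect(p,'w15',.078,.48,.64,.21,.37,'p15b',.4)
cv2.imwrite('pics/p15c.png',np.hstack([a,b]))
shot('scene2','scene'); 
E
```

```text
time_s: 42.18
position: [0.5537, 0.2982, 0.2433]
tool_rot: [[0.001, 0.985, -0.173], [0.0, -0.173, -0.985], [-1.0, 0.001, -0.0]]
ft_force: [-2.2, -1.5, 7.6]
grip_width: 0.046
time_s: 42.85
position: [0.5536, 0.2981, 0.3277]
tool_rot: [[-0.001, 0.985, -0.173], [-0.0, -0.173, -0.985], [-1.0, -0.001, 0.0]]
ft_force: [0.8, -0.3, 0.8]
grip_width: 0.0745
time_s: 43.52
position: [0.5538, 0.2981, 0.3913]
tool_rot: [[-0.002, 0.985, -0.173], [-0.001, -0.173, -0.985], [-1.0, -0.002, 0.001]]
ft_force: [0.7, -0.3, 0.5]
grip_width: 0.0853
```

View pics/p15c.png

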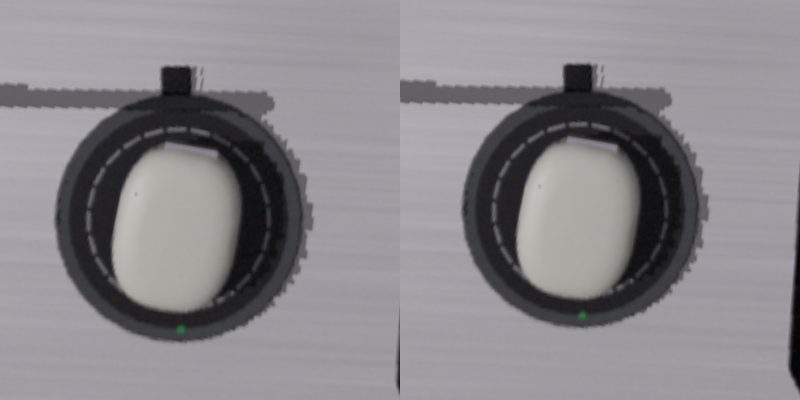

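View pics/scene2.png

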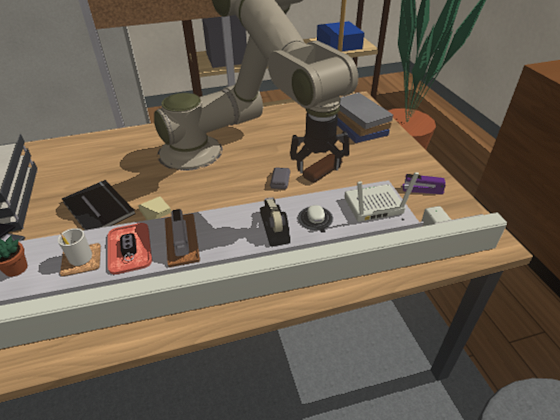

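```bash
python3 - <<'E'
from h import *
p=load('w13'); rect(p,'w13',.07,.42,.64,-.16,.0,'k13',.4)
crop('pics/scene2.png','pics/k_sc.png',50,200,210,280,5)
p=load('scene2')
im=cv2.imread('pics/scene2.png')
# predicted stapler foot/top outline at tray centre overlaid
c=np.array([.5275,-.0818]); th=np.radians(-2.4); ux=np.array([np.cos(th),np.sin(th)]); uy=np.array([-ux[1],ux[0]])
P13=load('w13'); i13=cv2.imread('pics/w13.png')
big=cv2.resize(i13[40:330,340:560],None,fx=2.6,fy=2.6,interpolation=cv2.INTER_CUBIC)
for z,w,col in((.065,36,(0,255,0)),(.118,30,(0,0,255))):
    q=[((proj(P13,[*(c+sx*.066*ux+sy*w/2000*uy),z])-[340,40])*2.6).astype(int) for sx,sy in((1,1),(1,-1),(-1,-1),(-1,1))]
    cv2.polylines(big,[np.array(q)],True,col,1)
cv2.imwrite('pics/k13o.png',big); print(big.shape)
E
```

```text
(754, 572, 3)
```

View pics/k13o.png

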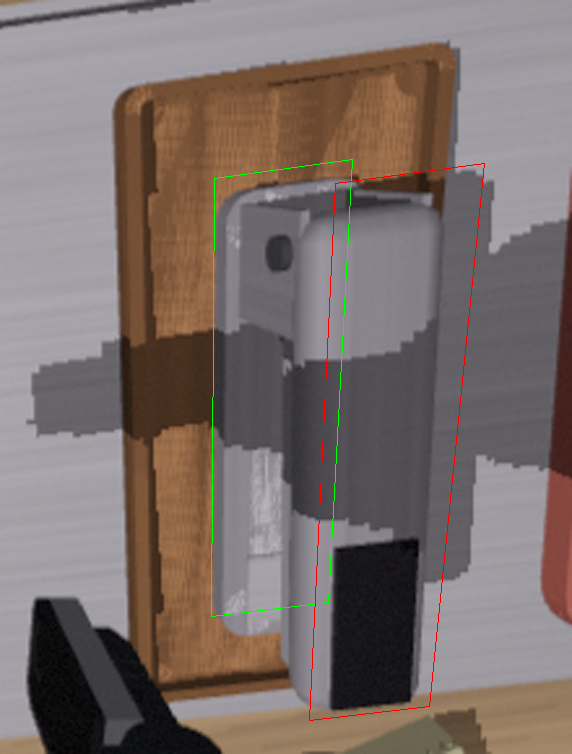

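View pics/k_sc.png

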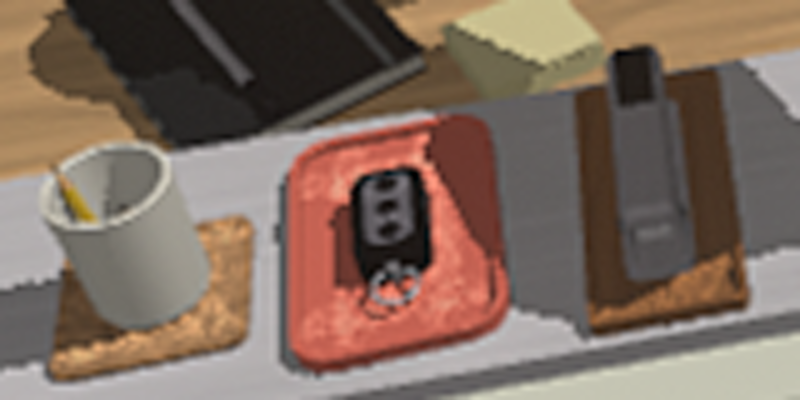

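```bash
cat > ov.py <<'E'
from h import *
def ov(name,box,k,dx,out,c0=(.5275,-.0818),th=-2.4):
    th=np.radians(th); ux=np.array([np.cos(th),np.sin(th)]); uy=np.array([-ux[1],ux[0]]); c0=np.array(c0)
    P=load(name); x0,y0,x1,y1=box; big=cv2.resize(cv2.imread(f'pics/{name}.png')[y0:y1,x0:x1],None,fx=k,fy=k,interpolation=cv2.INTER_CUBIC)
    for z,L,w,o,col in((.07,184,82,0,(255,255,0)),(.065,176,74,0,(255,0,255)),(.072,132,36,dx,(0,255,0))):
        c=c0+o*ux
        q=[((proj(P,[*(c+sx*L/2000*ux+sy*w/2000*uy),z])-[x0,y0]+.5)*k).astype(int) for sx,sy in((1,1),(1,-1),(-1,-1),(-1,1))]
        cv2.polylines(big,[np.array(q)],True,col,1)
    return big
E
python3 - <<'E'
from ov import *
a=ov('w13',(360,40,530,330),2,0,''); b=ov('w13',(360,40,530,330),2,-.006,'')
cv2.imwrite('pics/ov1.png',np.hstack([a,b]))
E
```

```text
(no output)
```

View pics/ov1.png

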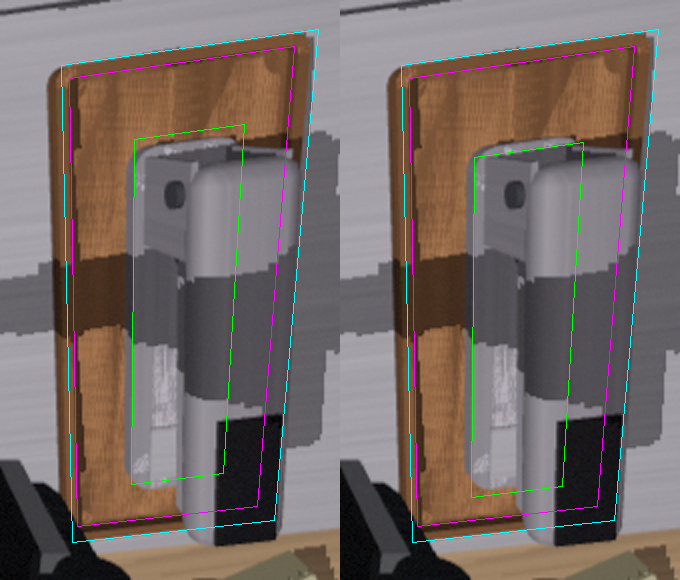

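```bash
python3 -m inch '[[-1,[-0.1,0,0.4],-0.76],[-1,[-0.1,-0.1,0.8],-0.76],[-1,[0,-0.2,0.95],0],[-1,[0,-0.2,0.95],0],[-1,[0,-0.2,0.95],0],[-1,[0,-0.2,0.95],0],[-1,[0,-0.2,0.95],0],[-1,[0,-0.2,0.95],0]]'
python3 -m inch '[[-1,[0,-0.2,0.95],0],[-1,[0,-0.2,0.95],0],[-1,[0,-0.2,0.95],0],[-1,[0,-0.2,0.95],0],[-1,[0,-0.2,0.9],0],[-1,[0,-0.1,0.6],0],[-1,[0,0,0.3],0],[-1,[0,0,0],0]]'
python3 -m inch '[[-1,[0,0,0],0],[-1,[0,0,0],0],[-1,[0,0,0],0],[-1,[0,0,0],0],[-1,[0,0,0],0],[-1,[0,0,0],0],[-1,[0,0,0],0],[-1,[0,0,0],0]]'
python3 - <<'E'
from h import *
p,im=shot('w16'); print(p['xyz'])
E
python3 go.py .5275 -.0818 .264 -2.4
```

```text
time_s: 44.28
position: [0.5025, 0.0922, 0.3982]
tool_rot: [[-0.0, 0.999, -0.041], [0.0, -0.041, -0.999], [-1.0, -0.0, 0.0]]
ft_force: [0.7, -0.6, 0.0]
grip_width: 0.0856
time_s: 44.95
position: [0.4632, -0.0743, 0.3983]
tool_rot: [[-0.0, 0.999, -0.044], [-0.0, -0.044, -0.999], [-1.0, -0.0, 0.0]]
ft_force: [-0.3, -0.8, -0.9]
grip_width: 0.0852
time_s: 45.62
position: [0.4632, -0.073, 0.3984]
tool_rot: [[0.0, 0.999, -0.041], [-0.0, -0.041, -0.999], [-1.0, 0.0, 0.0]]
ft_force: [0.3, -0.1, 0.0]
grip_width: 0.0854
[ 0.54530214 -0.07554461  0.36741318]
pos [ 0.4632 -0.073   0.3984] yaw -2.4 | turn units 0.01 | shift x 4.48 y 2.15 z 0.20 | grip 0.0853 t 45.6667 F [ 0.1  0.  -0.1]
```

View pics/w16.png

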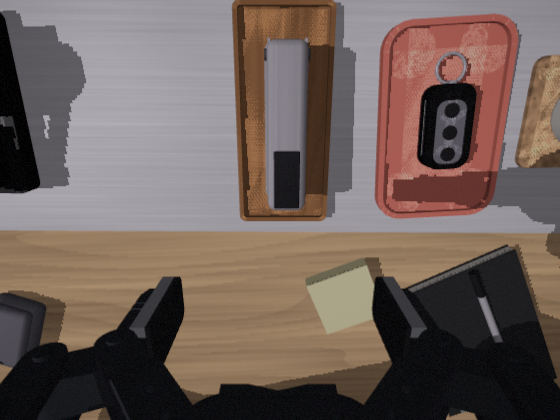

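```bash
python3 - <<'E'
from ov import *
a=ov('w16',(225,0,345,230),2.6,0,''); b=ov('w16',(225,0,345,230),2.6,-.004,'')
cv2.imwrite('pics/ov2.png',np.hstack([a,b]))
E
```

```text
(no output)
```

View pics/ov2.png

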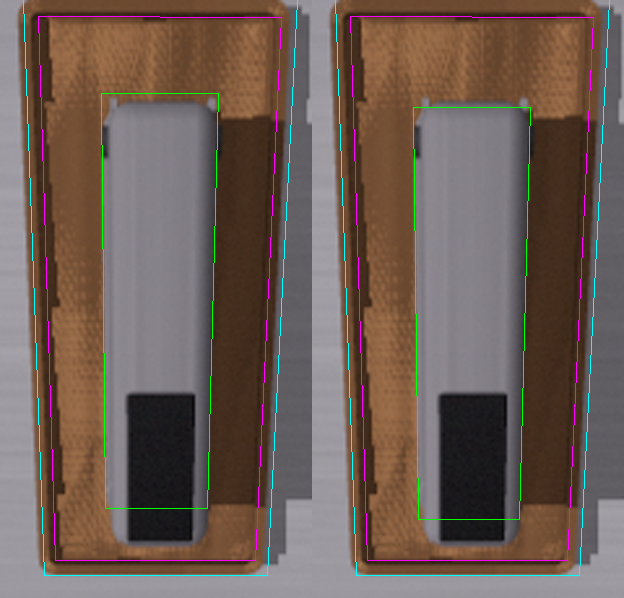

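```bash
python3 - <<'E'
from ov import *
shot('scene3','scene')
a=ov('scene3',(155,200,210,280),6,0,''); b=ov('scene3',(155,200,210,280),6,-.004,'')
cv2.imwrite('pics/ov3.png',np.hstack([a,b]))
shot('side3','side')
E
```

```text
(no output)
```

View pics/ov3.png

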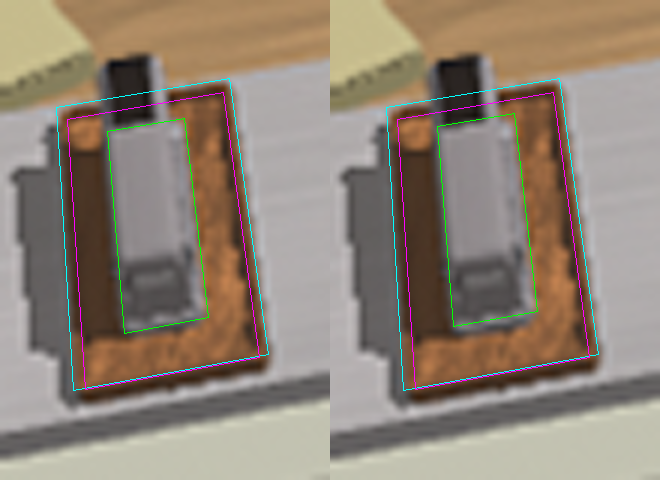

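View pics/side3.png

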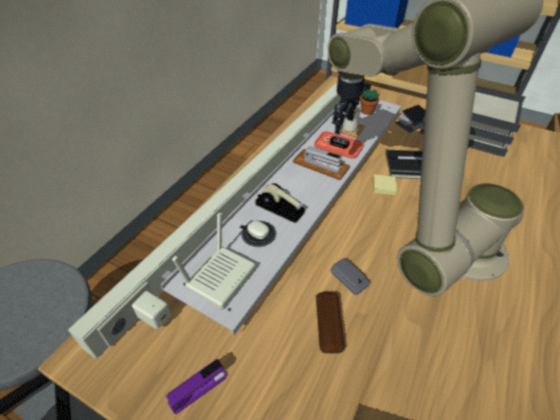

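```bash
python3 - <<'E'
from rig import env
print(env.observe()['time_s']); print(env.close_job())
E
```

```text
45.7667
the job is handed in; nothing more can be done
None
```

I handed the job in at 45.8 s with all four things in their own places and the gripper open and clear above the shelf. I parked the earbud case on the bare stretch, set the cup on the cork coaster, then the fob in the coral tray and the stapler in the wooden tray. Last, the case went onto the charging pad. That means the fob went in before the stapler, because the fob was in the stapler's tray; I took the listing as goals, not a fixed order.

Each thing was lowered until it touched before I let go. The largest force I read was about 8 N. The tape dispenser and the purple look-alike were not touched.

| Thing | Last check, distance from the middle of its place |
|---|---|
| Cup | about 2 mm, upright with both pencils in |
| Key fob | under 1 mm |
| Earbud case | about 1 mm; the pad's green light came on |
| Stapler | along the tray, within about 1 mm sideways, but about 3 mm toward the robot lengthwise |

For the stapler, two camera views agreed on roughly 3 mm. An earlier gap estimate had suggested 6 mm. With about 22 mm free at each end of the tray, I left it.

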